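# Put donated audio gear out for sale

### The job

Put the donated audio gear out for sale: hang every pair of headphones over the brass display rail, one ear cup each side of the bar, and pack the microphone set into its open case - each microphone in its foam cutout, head in the wide end, and the receiver fully down in its square pocket. Carry the microphones level, by their balance point (the heads are heavy), set things down rather than dropping them, and leave the other goods on the counter where they are.

Things in the scene. Friction and masses are not known exactly. Their poses are not given: they have to be found in the camera images.
- hp1_band (a point): Headphones (0.19 kg; may be absent), stood on their ear cups. Point: centre of the crown pad: 36 (x) x 30 (y) x 20 mm (z), its top 148 mm above the cups' feet, a bar bears on its underside. x: cup to cup, y: band width, z: up out of the crown. Cups 56 wide (y), 60 high, |x| 47 to 74 mm. Grip across the 30 mm, tips under 18 mm below the top to clear the bar.
- hp2_band (a point): Headphones (0.19 kg; may be absent), stood on their ear cups. Point: centre of the crown pad: 36 (x) x 30 (y) x 20 mm (z), its top 148 mm above the cups' feet, a bar bears on its underside. x: cup to cup, y: band width, z: up out of the crown. Cups 56 wide (y), 60 high, |x| 47 to 74 mm. Grip across the 30 mm, tips under 18 mm below the top to clear the bar.
- hp3_band (a point): Headphones (0.19 kg; may be absent), stood on their ear cups. Point: centre of the crown pad: 36 (x) x 30 (y) x 20 mm (z), its top 148 mm above the cups' feet, a bar bears on its underside. x: cup to cup, y: band width, z: up out of the crown. Cups 56 wide (y), 60 high, |x| 47 to 74 mm. Grip across the 30 mm, tips under 18 mm below the top to clear the bar.
- mic1_mid (a point): Microphone (0.30 kg), lying. Body 28 mm thick, head ball 48 mm, hex ring 50 mm across flats. Point: on the axis at its balance point (grip here), 23 mm up when lying on ring and tail, head end 0.08 rad up. x: along the axis to the head. Tail end 117 mm back; ring 23 to 33, head's centre 54, nose 78 mm forward.
- mic2_mid (a point): Microphone (0.30 kg), lying. Body 28 mm thick, head ball 48 mm, hex ring 50 mm across flats. Point: on the axis at its balance point (grip here), 23 mm up when lying on ring and tail, head end 0.08 rad up. x: along the axis to the head. Tail end 117 mm back; ring 23 to 33, head's centre 54, nose 78 mm forward.
- receiver_mid (a point): Centre of the set's receiver, a square black box 58 x 58 mm, 28 mm high (0.16 kg), small display on top. z up; x and y parallel to its sides.
- cutout1 (a point): Microphone cutout 1 in the grey foam of the open case (310 wide, 230 mm deep, fixed). Point: where a mic's balance point comes to lie, on its axis, 45 mm above the counter. x: to the wide head end, z up. Body slot 33 mm wide from 28 mm behind the point, head slot 54 mm wide from 35 mm ahead; between them a finger trench (floor 10 mm up) crosses the case. Foam top 50, rim 57 mm up.
- cutout2 (a point): Microphone cutout 2, the same as cutout 1 and parallel to it, 83 mm to its +y side; either takes either microphone.
- pocket (a point): Square pocket in the case's foam, 100 mm to the +y side of cutout 2 and 3.5 mm to its +x. Point: where the seated receiver's centre comes to lie, 44 mm above the counter. 64 x 64 mm, floor 30 mm up, foam corners 50 mm up, so the receiver stands 8 mm proud. Sides parallel to x and y; the two y sides have 40 mm openings for fingers.
- rail_mid (a point): Middle of the axis of the display rail's brass bar (fixed): 16 mm thick, along y, axis 142 mm above the counter; posts 150 mm either side of this point. z up. Foot board 110 x 330 x 8 mm. Room for three headphones 90 mm apart.
- mug: White mug, 76 mm wide, 90 mm high, other goods to be left alone; origin at the centre of its underside.
- tumbler: Glass tumbler, 64 mm wide, 100 mm high, other goods to be left alone; origin at the centre of its underside.
- candlestick: Brass candlestick, 60 mm wide foot, 95 mm high, other goods to be left alone; origin at the centre of its underside.
- tin: Green tin, 70 x 50 x 45 mm, other goods to be left alone; origin at the centre of its underside.
There are look-alikes about, which are no part of the job. What is shaped like the part that bears mic2_mid but pink is not meant. Leave any pink look-alike of the part that bears hp2_band alone.

How it is judged:
By the outcome, as a careful person would: the job done as asked, in the order asked, and still so for the second after the job is handed in, with the robot touching nothing.
Of hp1, hp2, hp3 only 2 to 3 are there at a start; the rules pass over those that are not, and their reading is None.
At some moment in a run one of mic1, mic2, receiver may be knocked a few centimetres aside while the robot is not near it.
It also fails if it takes over 200 s, if anything falls off the work surface, if the arm or the gripper's body presses on something with over 40 N, if the wrist force passes 120 N, or if a joint passes its speed limit or range.

### The arm

A 6-joint arm with a two-finger parallel gripper is mounted at the origin on the work surface. World frame = base frame: x ahead of the robot, y to its left, z up, the work surface at z = 0. Lengths are in mm, angles in rad, forces in N, time in s.
With the tool pointing down it reaches from about 300 to 850 mm from the base axis. Payload 5.4 kg.
Tool frame: the origin (TCP) lies between the finger pads; the fingertips stand 8 mm ahead of it and the grasp point (between the pads) lies 11 mm behind it; z points along the fingers, y is the line along which they close (so a half turn about z gives the same grasp; the last joint's range is limited). The gripper opens to 85 mm and grips with 20 to 120 N. Pads are 22 mm wide; open, the fingers measure 114 mm over their backs; the gripper's body (76 mm by 85 mm) begins 54 mm behind the grasp point. The pads swing forward as they close: fully open they stand 13 mm farther back than shut.
Start: joints at [-1.488, 0.158, 1.597, -0, 1.386, -0.21], TCP at [165.941, -550.518, 239.299] pointing down, gripper open.
Joint ranges: [-2.91, 2.91], [-0.94, 2.29], [0.18, 2.7], [-1.29, 4.43], [0.17, 2.64], [-3, 3]. Speed limits (rad/s): [2.57, 2.57, 3.14, 3.14, 3.14, 3.14].

### API

Orientations are given as a rotation vector (axis times angle).
In Python, from station import * gives the robot as it stands.
- The arm moves only by the tool arm_command, never from a script. Its argument "increments" is a list of rows, each a list of 7 numbers: the shift along the tool's x, y, z in cm, then the turn, a rotation vector about the tool's x, y, z in degrees, then the finger opening in cm, from 0 to 8.54. In form: [[dx, dy, dz, rx, ry, rz, hand], ...]. A call has 1 to 12 rows; each row shifts and turns the commanded pose from where the row before left it, along the tool's axes as they then stand; what a row does not reach is not made up. A row lasts 1/10 s, in which the tool goes at most 50 mm and 8.59 degrees, less where a joint would pass 70% of its speed; a pose out of reach is approached as far as the arm can. A call with a gripper value outside its range is refused whole. The fingers move at their own pace and stop on an object; "grip_force" is the grip in N (left out, the last holds). Time passes only in rows, so rows that do not move let the fingers close. It gives the time, the measured TCP pose, the force, the opening and the grip force at its end, in the units of the state.
- state(): the state, without advancing time (a new reading comes with each control period).
- snapshot(name): name is "scene" or "top"; returns the picture (384x512x3 uint8, red, green, blue); there is no depth.
- camera_model(name): a dict with "intrinsics" (3x3 intrinsics, pixels), "R" (3x3) and "t" (3): a world point X has camera coordinates R X + t. Camera axes: x right, y down, z forward; pixel columns grow to the right and rows downward; lengths in mm; the calibration is good to about 2 mm. A picture is of the moment at which its call begins. camera_model takes no time and is no camera call.
- finish_job(): hands the job in; it is judged then, once.
The state is a dict: "t": time; "joint_pos": joint angles; "qvel": joint speeds; "effort": joint torques, N m; "position": TCP position; "ee_rot": TCP orientation; "wrist_force": force on the tool from outside, world axes, zero at the start; "torque": the same for the moment, N m; "gripper_width": opening from 0.0 (shut) to 1.0 (fully open); "grip_force": force on a finger pad.
Only numpy, scipy, OpenCV 4.12 (cv2) and the standard library are available. Lean on these libraries where they do the work, as an engineer would, in place of code of your own. Each camera call takes 0.05 s, during which the arm holds its last target. There are 200 camera calls.

## Working session

There is one attempt and no reset: what is moved stays moved. The work goes in short steps, Python scripts to look and compute and a tool call to move; the robot and the scene stay as the last step left them, time stands still between calls to the robot, and variables do not carry over. Pictures are saved under pics/ and viewed, at most 14 in all, crops included, and the job is handed in when it is done.

Besides the shell and the picture viewer there is one more tool, called after ">>>" as name(argument=value, ...) on one line, values as JSON. arm_command: Moves the arm, as the interface text tells. Its arguments: {"type":"object","properties":{"increments":{"type":"array","items":{"type":"array","items":{"type":"number"}}},"grip_force":{"type":"number"}},"required":["increments"]}

```bash
mkdir -p pics; ls; python3 - <<'E'
from station import *
import cv2
for n in("scene","top"):
    im=snapshot(n);cv2.imwrite(f"pics/{n}0.png",cv2.resize(im[:,:,::-1],(800,600),interpolation=cv2.INTER_CUBIC))
    cv2.imwrite(f"pics/raw_{n}0.png",im[:,:,::-1])
    c=camera_model(n);print(c)
print(state())
E
```

```text
pics
{'intrinsics': array([[366.65091818,   0.        , 254.93904484],
       [  0.        , 366.65091818, 188.69718241],
       [  0.        ,   0.        ,   1.        ]]), 'R': array([[-0.51063931,  0.85965645, -0.01543654],
       [ 0.63816472,  0.36691853, -0.6768431 ],
       [-0.57618858, -0.35547375, -0.73596544]]), 't': array([ 290.19189642, -218.15156148, 1631.56264513])}
{'intrinsics': array([[496.69048003,   0.        , 249.76253675],
       [  0.        , 496.69048003, 193.32926797],
       [  0.        ,   0.        ,   1.        ]]), 'R': array([[ 0.07791333, -0.99695678,  0.00258702],
       [-0.97368317, -0.07665142, -0.21462907],
       [ 0.21417421,  0.01420352, -0.97669221]]), 't': array([ -71.58936421,  492.19601609, 1728.03892585])}
{'t': 0.1, 'joint_pos': array([-1.48807626e+00,  1.59002626e-01,  1.59809403e+00,  2.79290079e-05,
        1.38620806e+00, -2.10076325e-01]), 'qvel': array([-1.09433811e-03, -1.56215277e-03, -2.89241352e-03,  8.04633719e-04,
       -1.79419454e-03, -5.65712130e-06]), 'effort': array([ 4.51493752e-04, -3.96991432e+01, -3.32336640e+01, -6.69728320e-05,
        4.19288379e-03, -7.50810017e-06]), 'position': array([ 165.91928741, -549.9953623 ,  238.41217097]), 'ee_rot': array([-3.10629934e+00, -4.58025389e-01, -2.14049070e-04]), 'wrist_force': array([ 0.00593674, -0.13574659, -0.89405668]), 'torque': array([ 0.02554588, -0.04065582, -0.00420753]), 'grip_force': 0.0, 'gripper_width': 0.9987853651804252}
```

View pics/top0.png

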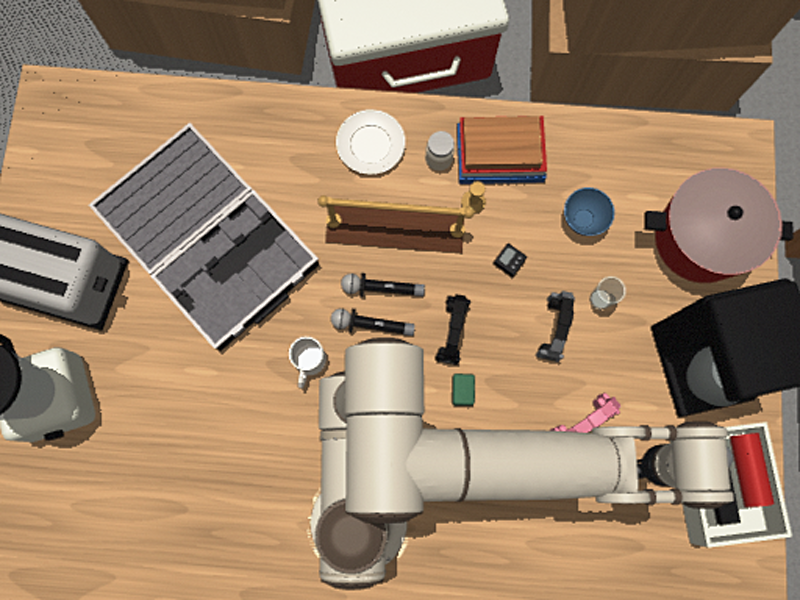

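View pics/scene0.png

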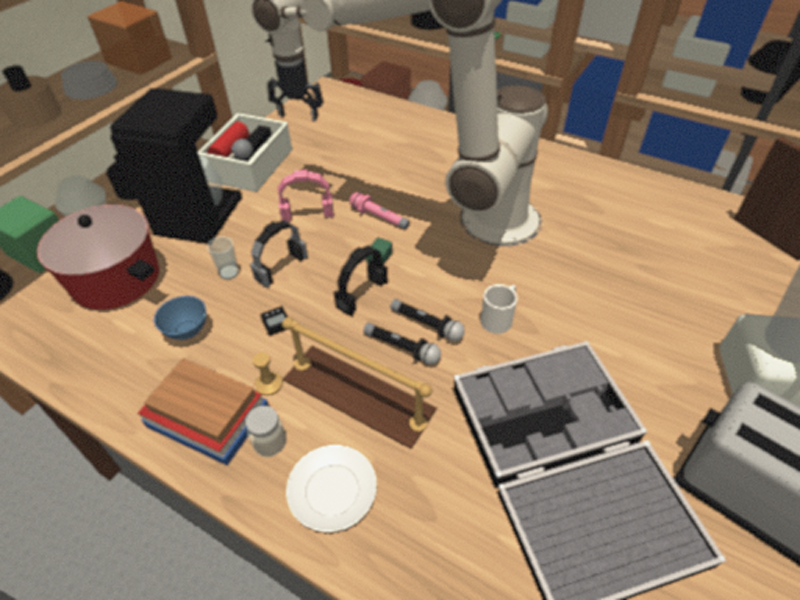

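The top view shows two black/grey headphones at about (457,328) and (557,325), with the pink headphones decoy at (600,415). Two black mics are at (385,286) and (375,322), heads to the left. The receiver is at (510,260), the rail runs (325,202)–(470,212), and the case is centred near (235,265) below its lid. In the scene view a pink mic lies at (380,210). Next I'll take close crops.

```bash
python3 - <<'E'
import cv2
im=cv2.imread("pics/raw_top0.png")
def crop(n,x0,y0,w,h,s):
    c=cv2.resize(im[y0:y0+h,x0:x0+w],None,fx=s,fy=s,interpolation=cv2.INTER_CUBIC)
    for k in range(0,w,20): cv2.putText(c,str(x0+k),(k*s,8),0,.3,(0,255,255),1);cv2.line(c,(k*s,10),(k*s,16),(0,255,255),1)
    for k in range(0,h,20): cv2.putText(c,str(y0+k),(0,k*s+4),0,.3,(0,255,255),1);cv2.line(c,(20,k*s),(26,k*s),(0,255,255),1)
    cv2.imwrite(n,c)
crop("pics/c1.png",200,115,200,145,4)
crop("pics/c2.png",80,110,130,120,5)
E
```

```text
(no output)
```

View pics/c1.png

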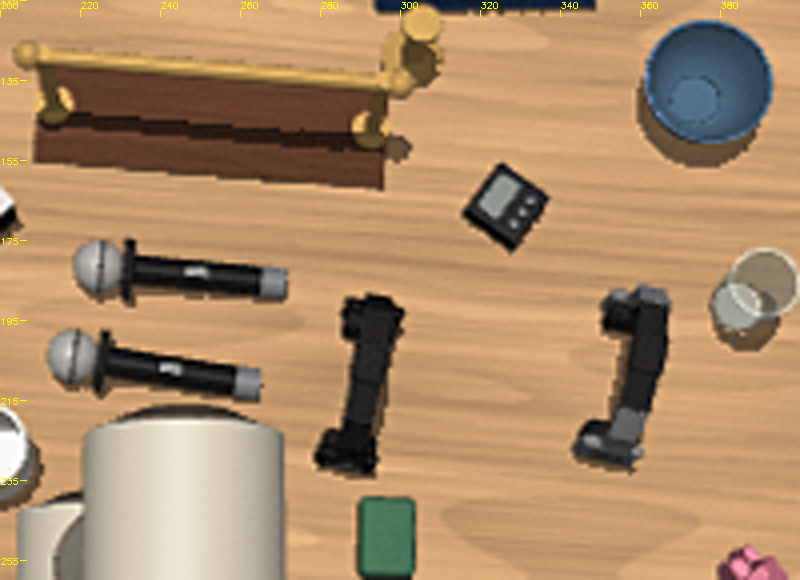

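View pics/c2.png

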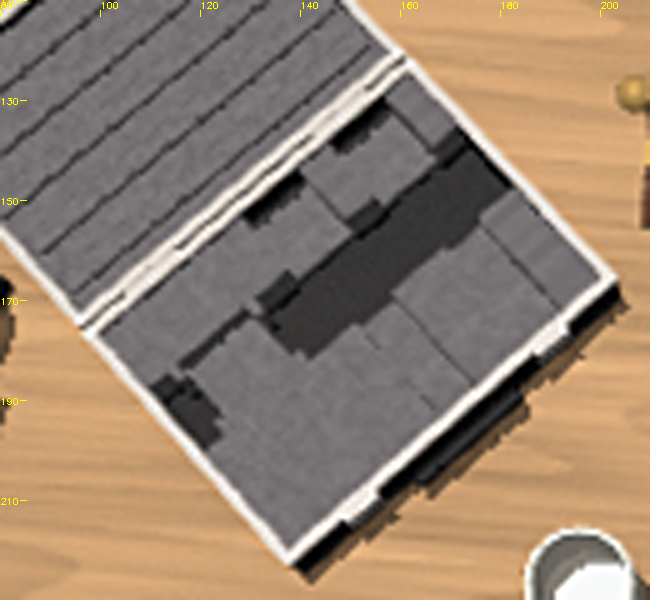

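c1: receiver face centre is at raw (326,167). The mics have head/tail at (224.5,182)/(272,186) and (218,204)/(265,211). The hp bands run (293,195)–(286,230) and (361,190)–(352,228), the rail knobs are at (207,128) and (300,136), and the candlestick stands right beside the post at (303,130). c2: the case rim corners are at (161.6,122.4), (203,166), (137.6,222) and (97,175.6), with the dark head-slot ends at the hinge side. So the wide ends point at the hinge, and the pocket is at the lower left.

```bash
cat > h.py <<'E'
import numpy as np, cv2
from station import *
C={n:camera_model(n) for n in("scene","top")}
def w(px,z,n="top"):
    c=C[n];d=c["R"].T@np.linalg.solve(c["intrinsics"],[px[0],px[1],1.]);o=-c["R"].T@c["t"]
    return (o+d*(z-o[2])/d[2]).round(1)
def pj(X,n="top"):
    c=C[n];p=(c["R"]@np.asarray(X,float).T).T+c["t"];p=p@c["intrinsics"].T;return p[...,:2]/p[...,2:]
def crop(im,f,x0,y0,w_,h,s):
    c=cv2.resize(im[y0:y0+h,x0:x0+w_],None,fx=s,fy=s,interpolation=cv2.INTER_CUBIC)
    for k in range(0,w_,20): cv2.putText(c,str(x0+k),(k*s,8),0,.3,(0,255,255),1);cv2.line(c,(k*s,10),(k*s,16),(0,255,255),1)
    for k in range(0,h,20): cv2.putText(c,str(y0+k),(0,k*s+4),0,.3,(0,255,255),1);cv2.line(c,(20,k*s),(26,k*s),(0,255,255),1)
    cv2.imwrite(f,c)
E
python3 - <<'E'
from h import *
q=[w(p,57) for p in[(161.6,122.4),(203,166),(137.6,222),(97,175.6)]]
print("case",q,[np.linalg.norm(q[i]-q[i-1]).round(1) for i in range(4)])
a,b=w((207,128.5),142),w((300,135.5),142);print("rail",a,b,(a+b)/2,np.linalg.norm(a-b))
for n,hd,tl in(("m1",(224.5,181.7),(271.75,186)),("m2",(218.2,204.2),(265.2,211.2))):
    H,T=w(hd,27.3),w(tl,13.6);print(n,H,T,np.linalg.norm(H-T),T+(H-T)*117/171,np.arctan2(*(H-T)[1::-1]))
for p in[(325.5,155.5),(337.2,164.5),(328,177),(316,168)]: print("rc",w(p,28))
cv2.imwrite
im=cv2.imread("pics/raw_scene0.png");crop(im,"pics/c3.png",150,105,160,140,5)
print("m pix",w((362,128),50))
for p in [(362,128),(275,200)]: print(w((80+p[0]/5,110+p[1]/5),45))
E
```

```text
case [array([737.4, 312.6,  57. ]), array([583.3, 143.8,  57. ]), array([361., 354.,  57.]), array([517.5, 521.2,  57. ])] [np.float64(303.1), np.float64(228.6), np.float64(305.9), np.float64(229.0)]
rail [697.  133.3 142. ] [ 697.  -193.1  142. ] [697.  -29.9 142. ] 326.4
m1 [538.2  63.1  27.3] [ 538.9 -110.8   13.6] 174.44021898633355 [538.42105263   8.18421053  22.97368421] 1.57482160695202
m2 [452.9  78.4  27.3] [443.  -93.5  13.6] 172.72900740755736 [449.77368421  24.11578947  22.97368421] 1.5132682505463886
rc [ 666.9 -300.9   28. ]
rc [ 635.7 -345.5   28. ]
rc [ 585.5 -313.8   28. ]
rc [ 616.2 -268.2   28. ]
m pix [ 776.6 -427.9   50. ]
[687.8 343.1  45. ]
[627.5 400.1  45. ]
```

View pics/c3.png

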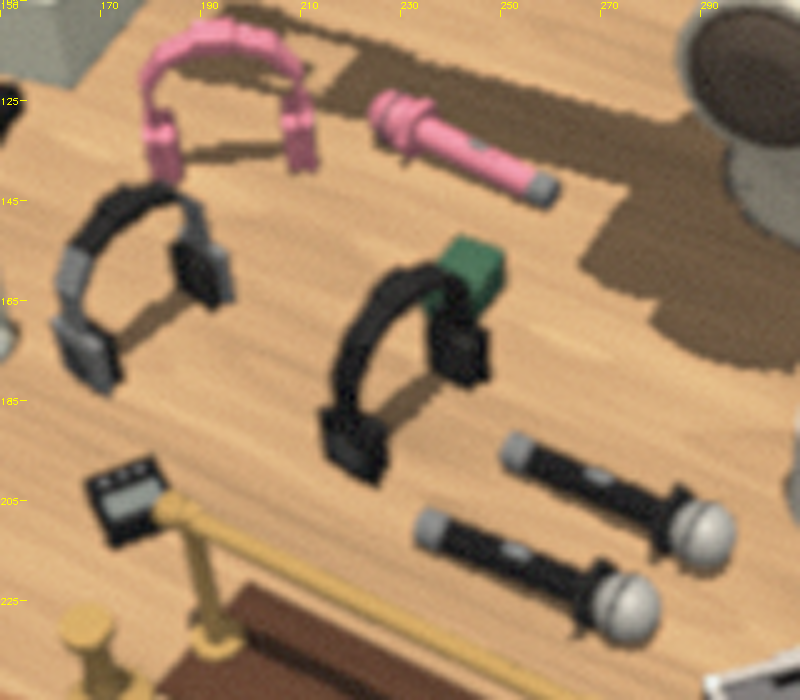

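c3 shows both dark headphones standing with their shadows, the pink headphones and pink mic apart at the top, and the green tin behind the nearer headphones. I'll fit simple silhouette models for the headphones and case in both views.

```bash
cat > fit.py <<'E'
from h import *
from scipy.optimize import minimize
def box(cx,cy,cz,a,b,c,th=0):
    P=np.array([(i*a/2,j*b/2,k*c/2) for i in(-1,1) for j in(-1,1) for k in(-1,1)])
    R=np.array([[np.cos(th),0,np.sin(th)],[0,1,0],[-np.sin(th),0,np.cos(th)]]);return P@R.T+[cx,cy,cz]
def hp():
    L=[box(60.5,0,30,27,56,60),box(-60.5,0,30,27,56,60),box(0,0,138,36,30,20)]
    for a in np.linspace(0,np.pi,15): L.append(box(58*np.cos(a),0,70+70*np.sin(a),10,24,18,-a+np.pi/2-np.pi/2))
    return L
S=4
def mask(x,y,yaw,n,roi):
    x0,y0,ww,hh=roi;m=np.zeros((hh*S,ww*S),np.uint8);c,s=np.cos(yaw),np.sin(yaw)
    for P in hp():
        Q=P@np.array([[c,s,0],[-s,c,0],[0,0,1]])+[x,y,0]
        q=((pj(Q,n)-[x0-.5,y0-.5])*S).astype(np.int32);cv2.fillConvexPoly(m,cv2.convexHull(q),1)
    return m
def dark(n,roi,f):
    im=cv2.imread(f);x0,y0,ww,hh=roi;h=cv2.cvtColor(cv2.resize(im[y0:y0+hh,x0:x0+ww],None,fx=S,fy=S,interpolation=cv2.INTER_CUBIC),cv2.COLOR_BGR2HSV).astype(int)
    return ((h[...,1]<75)&(h[...,2]<160)).astype(np.uint8)
def fit(p0,rt,rs,ft,fs):
    D={"top":dark("top",rt,ft),"scene":dark("scene",rs,fs)};r={"top":rt,"scene":rs}
    def cost(p): 
        t=0
        for n in D:
            m=mask(p[0]*10,p[1]*10,p[2]/5,n,r[n]);t+=1-(m&D[n]).sum()/(m|D[n]).sum()
        return t
    o=minimize(cost,[p0[0]/10,p0[1]/10,p0[2]*5],method="Nelder-Mead",options=dict(initial_simplex=np.array([p0[0]/10,p0[1]/10,p0[2]*5])+np.array([[0,0,0],[2,0,0],[0,2,0],[0,0,1]])))
    return o.x*[10,10,.2],o.fun
E
python3 - <<'E'
from fit import *
f=("pics/raw_top0.png","pics/raw_scene0.png")
for p0,rt,rs in(((460,-170,0),(276,184,30,52),(211,155,40,48)),((460,-400,0),(338,182,36,54),(158,139,42,46))):
    print(w((rt[0]+15,208),100),fit((*w((rt[0]+16,208),100)[:2],0),rt,rs,*f))
im=cv2.imread(f[0])
c=cv2.cvtColor(im,cv2.COLOR_BGR2LAB);c[...,0]=cv2.createCLAHE(4,(8,8)).apply(c[...,0]);e=cv2.cvtColor(c,cv2.COLOR_LAB2BGR)
# case overlay
x0,y0,s=88,112,6
A=cv2.resize(e[y0:y0+116,x0:x0+120],None,fx=s,fy=s,interpolation=cv2.INTER_CUBIC)
th=np.radians(46.8);ux=np.array([np.cos(th),np.sin(th)]);uy=np.array([-ux[1],ux[0]]);ctr=np.array([549.8,332.9])
def poly(pts,z,col):
    Q=[[*(ctr+ux*a+uy*b),z] for a,b in pts];q=((pj(Q)-[x0-.5,y0-.5])*s).astype(np.int32);cv2.polylines(A,[q],True,col,1)
r=lambda a0,a1,b0,b1:[(a0,b0),(a1,b0),(a1,b1),(a0,b1)]
poly(r(-115,115,-155,155),57,(0,255,0))
bx=20
for y in(-93.4,-10.4):
    poly(r(bx-121,bx-28,y-16.5,y+16.5),50,(0,0,255));poly(r(bx+35,bx+82,y-27,y+27),50,(255,0,0))
y=-10.4+100;poly(r(bx+3.5-32,bx+3.5+32,y-32,y+32),50,(0,255,255))
cv2.imwrite("pics/case_ov.png",A[:600])
E
```

```text
[ 445.4 -180.2  100. ] (array([ 4.44861084e+02, -1.80276657e+02, -1.56470903e-01]), np.float64(0.6844789043795169))
[ 462.2 -394.8  100. ] (array([ 4.74107770e+02, -4.17697405e+02, -2.19317766e-01]), np.float64(0.5937420276664853))
```

View pics/case_ov.png

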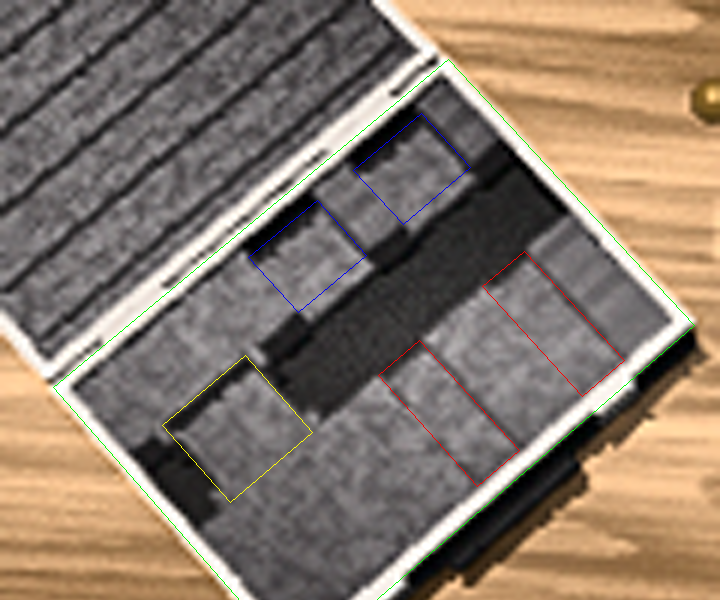

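The case overlay (case frame at 46.8°, balance x=20) matches the slots, trench and pocket. Now a check of the headphone fits.

```bash
cat > ov.py <<'E'
from fit import *
def ov(poses,rts,rss,f,ft,fs):
    rows=[]
    for n,fn,rr in(("top",ft,rts),("scene",fs,rss)):
        im=cv2.imread(fn)
        for p,r in zip(poses,rr):
            x0,y0,ww,hh=r;s=7
            A=cv2.resize(im[y0:y0+hh,x0:x0+ww],None,fx=s,fy=s,interpolation=cv2.INTER_CUBIC)
            c,q=np.cos(p[2]),np.sin(p[2])
            for P in [box(60.5,0,30,27,56,60),box(-60.5,0,30,27,56,60),box(0,0,138,36,30,20)]:
                Q=P@np.array([[c,q,0],[-q,c,0],[0,0,1]])+[p[0],p[1],0]
                k=((pj(Q,n)-[x0-.5,y0-.5])*s).astype(int)
                for a,b in[(0,1),(0,2),(0,4),(1,3),(1,5),(2,3),(2,6),(3,7),(4,5),(4,6),(5,7),(6,7)]:cv2.line(A,tuple(map(int,k[a])),tuple(map(int,k[b])),(0,255,255),1)
            rows.append(cv2.copyMakeBorder(cv2.convertScaleAbs(A,alpha=1.6,beta=20),0,400-A.shape[0],0,300-A.shape[1],cv2.BORDER_CONSTANT))
    rows=[cv2.resize(a,(300,400)) for a in rows]
    B=np.vstack([np.hstack(rows[:2]),np.hstack(rows[2:])]);cv2.imwrite(f,cv2.resize(B,(450,600)) if 0 else np.hstack([B[:400],B[400:]])[:, :1200])
E
python3 - <<'E'
from ov import *
rt=[(272,182,36,56),(336,180,40,56)];rs=[(209,151,42,56),(156,136,42,56)]
f=("pics/raw_top0.png","pics/raw_scene0.png")
P=[]
for p0,a,b in zip([(442,-175,-.05),(458,-388,-.1)],[(276,184,30,52),(338,182,36,54)],[(211,155,40,48),(158,139,42,46)]):
    best=min((fit((p0[0]+i,p0[1]+j,p0[2]+k),a,b,*f) for i in(-15,10) for j in(-15,10) for k in(-.15,.1)),key=lambda o:o[1]);print(best);P.append(best[0])
ov(P,rt,rs,"pics/hpov.png",*f)
a=cv2.imread("pics/hpov.png");cv2.imwrite("pics/hpov.png",cv2.resize(a,(800,267)) if 0 else np.vstack([a[:,:600],a[:,600:]])[:,:])
a=cv2.imread("pics/hpov.png");print(a.shape);cv2.imwrite("pics/hpov.png",np.hstack([a[:400],a[400:]])[:,:1200][:, :]) 
a=cv2.imread("pics/hpov.png");cv2.imwrite("pics/hpov.png",cv2.resize(a,(800,267*1)))
E
```

```text
(array([ 4.45071452e+02, -1.81375957e+02, -1.52840426e-01]), np.float64(0.6805436515380748))
(array([ 4.74424322e+02, -4.17705166e+02, -1.97585367e-01]), np.float64(0.5897708908648808))
(800, 600, 3)
```

View pics/hpov.png

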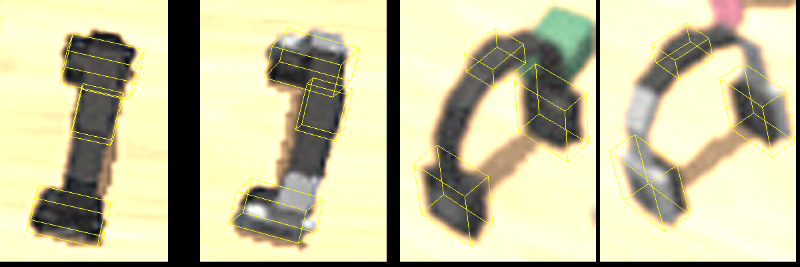

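Both fits are good: hpA at (445,-181), yaw -0.153, and hpB at (474,-418), yaw -0.198.

Candidates that could be confused:
- Headphones: raw top (290,210) and (357,208) are dark, so wanted. (384,263) is pink, so not.
- Mics: (245,184) and (240,207) are wanted. The pink one, hidden under the arm, is not.
- Receiver: (326,167) is wanted. The black item in the white bin is not.

I'll start with hpB.

>>> arm_command(increments=[[0, 0, 0, 0, 0, 7.03, 8.54], [0, 0, 0, 0, 0, 7.03, 8.54], [0, 0, 0, 0, 0, 7.03, 8.54], [0, 0, 0, 0, 0, 7.03, 8.54], [3.456, -2.38, 0.4, 0, 0, 0, 8.54], [3.456, -2.38, 0.4, 0, 0, 0, 8.54], [3.456, -2.38, 0.4, 0, 0, 0, 8.54], [3.456, -2.38, 0.4, 0, 0, 0, 8.54], [3.456, -2.38, 0.4, 0, 0, 0, 8.54], [3.456, -2.38, 0.4, 0, 0, 0, 8.54], [3.456, -2.38, 0.4, 0, 0, 0, 8.54], [3.456, -2.38, 0.4, 0, 0, 0, 8.54]], grip_force=40)

```text
t: 1.3
position: [475.8, -417.0, 206.6]
ee_rot: [-3.126, 0.31, 0.001]
wrist_force: [-0.3, -0.2, 0.6]
gripper_width: 0.999
grip_force: 0.0
```

```bash
cat > go.py <<'E'
# usage: go.py x y z yaw : tool-frame move (turn first, then shift)
import sys
from h import *
from scipy.spatial.transform import Rotation as Ro
s=state();R=Ro.from_rotvec(s["ee_rot"]).as_matrix();ps=np.arctan2(R[1,0],R[0,0])
print("pos",s["position"].round(1),"yaw",ps.round(4),"tilt",R[2,2].round(5),"t",s["t"],"F",s["wrist_force"].round(1),"grip",round(s["grip_force"],1),round(s["gripper_width"],3),"q",s["joint_pos"].round(2))
if len(sys.argv)>1:
    x,y,z,t=map(float,sys.argv[1:5]);d=np.array([x,y,z])-s["position"]
    dt=(t-ps+np.pi/2)%np.pi-np.pi/2
    if len(sys.argv)>5: dt=(t-ps+np.pi)%(2*np.pi)-np.pi
    t=ps+dt;c,q=np.cos(t),np.sin(t)
    print("turn rz",np.degrees(-dt).round(2),"shift cm",(np.array([c*d[0]+q*d[1],q*d[0]-c*d[1],-d[2]])/10).round(2))
E
python3 go.py 474.4 -417.7 140 -0.198
python3 - <<'E'
from h import *
print("rail knobs scene",pj([[697,133,142],[697,-193,142]],"scene"),"seen (271.4,249.6) (184.4,206.6)")
th=np.radians(46.8);ux=np.array([np.cos(th),np.sin(th)]);uy=np.array([-ux[1],ux[0]]);c=np.array([549.8,332.9])
print("cut1",c+20*ux-93.4*uy,"cut2",c+20*ux-10.4*uy,"pocket",c+23.5*ux+89.6*uy)
cn=[[*(c+a*ux+b*uy),57] for a,b in((115,-155),(-115,-155),(-115,155),(115,155))];print(pj(cn,"scene"))
E
```

```text
pos [ 475.8 -417.   206.6] yaw -0.1979 tilt -1.0 t 1.3 F [-0.3 -0.2  0.6] grip 0.0 0.999 q [-0.91  0.33  1.46 -0.    1.35  0.86]
turn rz 0.01 shift cm [-0.12  0.09  6.66]
rail knobs scene [[270.72446122 249.68392818]
 [183.1387465  207.03566245]] seen (271.4,249.6) (184.4,206.6)
cut1 [631.57661192 283.54267285] cut2 [571.07221584 340.36008265] pocket [500.57126797 411.36618344]
[[316.87527312 303.87465433]
 [289.69445676 240.07075151]
 [375.04866728 218.47960016]
 [412.4774216  276.19319369]]
```

>>> arm_command(increments=[[-0.12, 0.09, 1.2, 0, 0, 0, 8.54], [0, 0, 1.4, 0, 0, 0, 8.54], [0, 0, 1.4, 0, 0, 0, 8.54], [0, 0, 1.3, 0, 0, 0, 8.54], [0, 0, 1.0, 0, 0, 0, 8.54], [0, 0, 0.3, 0, 0, 0, 8.54]])

```text
t: 1.9
position: [471.9, -418.6, 139.4]
ee_rot: [-3.124, 0.312, 0.003]
wrist_force: [0.1, -0.2, 0.4]
gripper_width: 0.999
grip_force: 0.0
```

```bash
python3 go.py 474.4 -417.7 140 -0.198; python3 - <<'E'
from h import *
t=snapshot("top")[:,:,::-1];s=snapshot("scene")[:,:,::-1]
cv2.imwrite("pics/raw_scene1.png",s);cv2.imwrite("pics/raw_top1.png",t)
A=cv2.resize(s[125:200,150:225],(400,400),interpolation=cv2.INTER_CUBIC)
B=s.copy()[200:310,280:420].copy();B=cv2.resize(B,None,fx=5,fy=5,interpolation=cv2.INTER_CUBIC)
th=np.radians(46.8);ux=np.array([np.cos(th),np.sin(th)]);uy=np.array([-ux[1],ux[0]]);ctr=np.array([549.8,332.9])
def poly(pts,z,col):
    Q=[[*(ctr+ux*a+uy*b),z] for a,b in pts];q=((pj(Q,"scene")-[279.5,199.5])*5).astype(np.int32);cv2.polylines(B,[q],True,col,1)
r=lambda a0,a1,b0,b1:[(a0,b0),(a1,b0),(a1,b1),(a0,b1)]
poly(r(-115,115,-155,155),57,(0,255,0));bx=20
for y in(-93.4,-10.4):
    poly(r(bx-121,bx-28,y-16.5,y+16.5),50,(0,0,255));poly(r(bx+35,bx+82,y-27,y+27),50,(255,0,0))
y=-10.4+100;poly(r(bx+3.5-32,bx+3.5+32,y-32,y+32),50,(0,255,255))
cv2.imwrite("pics/sc1.png",np.hstack([A,cv2.resize(B,(400,314)) if 0 else np.vstack([cv2.resize(B,(400,314)),np.zeros((86,400,3),np.uint8)])]))
cv2.imwrite("pics/caseS.png",B)
E
```

```text
pos [ 471.9 -418.6  139.4] yaw -0.1992 tilt -1.0 t 1.9 F [ 0.1 -0.2  0.4] grip 0.0 0.999 q [-0.92  0.39  1.52 -0.    1.23  0.85]
turn rz -0.07 shift cm [ 0.23 -0.13 -0.06]
```

View pics/sc1.png

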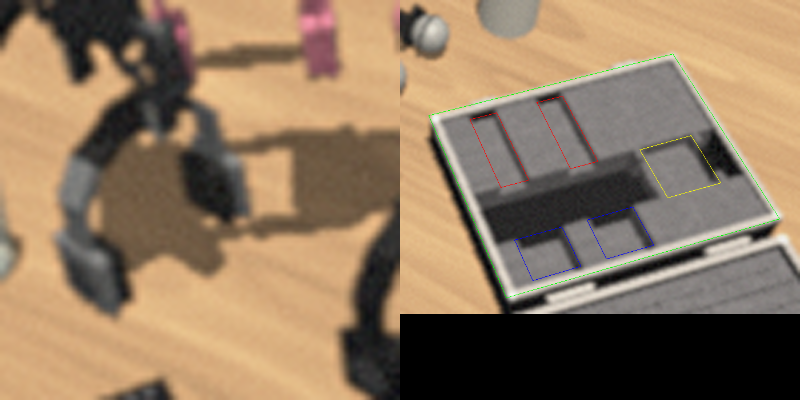

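The view shows the fingers straddling hpB's crown, and the case overlay agrees in the scene camera as well. Close and lift.

>>> arm_command(increments=[[0.2, -0.1, 0, 0, 0, 0, 5], [0, 0, 0, 0, 0, 0, 2], [0, 0, 0, 0, 0, 0, 2], [0, 0, 0, 0, 0, 0, 2], [0, 0, 0, 0, 0, 0, 2], [0, 0, 0, 0, 0, 0, 2], [0, 0, 0, 0, 0, 0, 2], [0, 0, 0, 0, 0, 0, 2]], grip_force=40)

```text
t: 2.8
position: [475.6, -418.5, 142.0]
ee_rot: [3.126, -0.31, 0.001]
wrist_force: [0.0, 0.8, 5.6]
gripper_width: 0.341
grip_force: 40.5
```

```bash
python3 go.py 697 -90 325 0
```

```text
pos [ 475.6 -418.5  142. ] yaw -0.198 tilt -1.0 t 2.8 F [0.  0.8 5.6] grip 40.5 0.341 q [-0.91  0.39  1.51  0.    1.24  0.86]
turn rz -11.34 shift cm [ 22.14 -32.85 -18.3 ]
```

>>> arm_command(increments=[[0, 0, -0.6, 0, 0, 0, 2], [0, 0, -1.3, 0, 0, 0, 2], [0, 0, -2, 0, 0, 0, 2], [0, 0, -2.4, 0, 0, 0, 2], [0, 0, -2.5, 0, 0, 0, 2], [0, 0, -2.5, 0, 0, 0, 2], [0, 0, -2.5, 0, 0, 0, 2], [0, 0, -2, 0, 0, 0, 2], [0, 0, -1.5, 0, 0, 0, 2], [0, 0, -1, 0, 0, 0, 2], [0, 0, 0, 0, 0, -5.67, 2], [0, 0, 0, 0, 0, -5.67, 2]])

```text
t: 4.0
position: [475.1, -418.2, 324.1]
ee_rot: [-3.141, -0.006, 0.001]
wrist_force: [0.7, -0.0, -2.4]
gripper_width: 0.342
grip_force: 40.0
```

```bash
python3 go.py 697 -90 325 0
```

```text
pos [ 475.1 -418.2  324.1] yaw 0.0039 tilt -1.0 t 4.0 F [ 0.7 -0.  -2.4] grip 40.0 0.342 q [-0.91  0.27  1.3  -0.    1.57  0.65]
turn rz 0.22 shift cm [ 22.19 -32.82  -0.09]
```

>>> arm_command(increments=[[1, -1.4, 0, 0, 0, 0.2, 2], [1.8, -2.7, 0, 0, 0, 0, 2], [2.2, -3.3, 0, 0, 0, 0, 2], [2.2, -3.3, 0, 0, 0, 0, 2], [2.2, -3.3, 0, 0, 0, 0, 2], [2.2, -3.3, 0, 0, 0, 0, 2], [2.2, -3.3, 0, 0, 0, 0, 2], [2.2, -3.3, 0, 0, 0, 0, 2], [2.2, -3.3, 0, 0, 0, 0, 2], [1.8, -2.6, 0, 0, 0, 0, 2], [1.4, -2.0, 0, 0, 0, 0, 2], [0.8, -1.0, 0, 0, 0, 0, 2]])

```text
t: 5.2
position: [698.9, -88.8, 323.1]
ee_rot: [-3.141, 0.002, 0.003]
wrist_force: [-0.5, -1.5, -2.1]
gripper_width: 0.341
grip_force: 40.0
```

```bash
python3 go.py 697 -90 164 0; python3 - <<'E'
from h import *
t=snapshot("top")[:,:,::-1];s=snapshot("scene")[:,:,::-1]
cv2.imwrite("pics/raw_scene2.png",s);cv2.imwrite("pics/raw_top2.png",t)
A=cv2.resize(s[120:260,150:290],(560,560),interpolation=cv2.INTER_CUBIC)
B=cv2.resize(t[70:210,200:260],(240,560),interpolation=cv2.INTER_CUBIC)
cv2.imwrite("pics/v2.png",np.hstack([A,B]))
E
```

```text
pos [698.9 -88.8 323.1] yaw -0.0014 tilt -1.0 t 5.2 F [-0.5 -1.5 -2.1] grip 40.0 0.341 q [-0.3   0.47  1.05  0.    1.62  1.27]
turn rz -0.08 shift cm [-0.19  0.12 15.91]
```

View pics/v2.png

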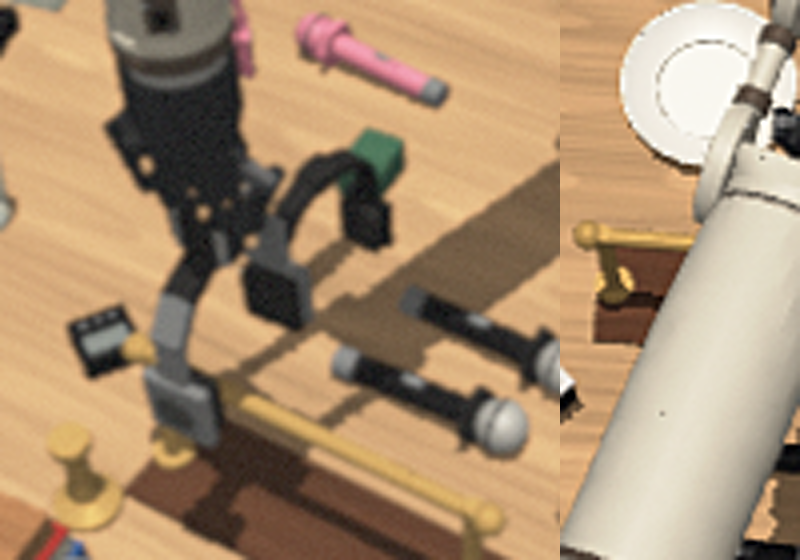

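hpB hangs level in the grip with its cups either side of the bar. Lower it.

>>> arm_command(increments=[[-0.19, 0.12, 1, 0, 0, 0, 2], [0, 0, 2, 0, 0, 0, 2], [0, 0, 2.2, 0, 0, 0, 2], [0, 0, 2.2, 0, 0, 0, 2], [0, 0, 2.2, 0, 0, 0, 2], [0, 0, 2.0, 0, 0, 0, 2], [0, 0, 1.6, 0, 0, 0, 2], [0, 0, 1.0, 0, 0, 0, 2], [0, 0, 0.6, 0, 0, 0, 2], [0, 0, 0.4, 0, 0, 0, 2], [0, 0, 0.2, 0, 0, 0, 2], [0, 0, 0, 0, 0, 0, 2]])

```text
t: 6.5
position: [696.8, -92.3, 170.8]
ee_rot: [3.141, -0.005, 0.001]
wrist_force: [0.9, -0.1, -1.7]
gripper_width: 0.336
grip_force: 40.0
```

```bash
python3 go.py 697 -90 164 0
```

```text
pos [696.8 -92.3 170.8] yaw -0.0035 tilt -1.0 t 6.5 F [ 0.9 -0.1 -1.7] grip 40.0 0.336 q [-0.3   0.54  1.26  0.    1.35  1.27]
turn rz -0.2 shift cm [ 0.02 -0.23  0.68]
```

>>> arm_command(increments=[[0, 0, 0.2, 0, 0, 0, 2], [0, 0, 0.2, 0, 0, 0, 2], [0, 0, 0.1, 0, 0, 0, 2], [0, 0, 0.1, 0, 0, 0, 2], [0, 0, 0, 0, 0, 0, 2]])

```text
t: 7.0
position: [696.4, -92.2, 164.1]
ee_rot: [-3.141, 0.006, 0.001]
wrist_force: [-0.2, -0.0, -0.6]
gripper_width: 0.34
grip_force: 40.0
```

```bash
python3 go.py 697 -90 164 0
```

```text
pos [696.4 -92.2 164.1] yaw -0.0036 tilt -1.0 t 7.0 F [-0.2 -0.  -0.6] grip 40.0 0.34 q [-0.3   0.54  1.27 -0.    1.34  1.27]
turn rz -0.2 shift cm [ 0.06 -0.22  0.01]
```

>>> arm_command(increments=[[0, 0, 0.1, 0, 0, 0, 2], [0, 0, 0, 0, 0, 0, 2], [0, 0, 0, 0, 0, 0, 2]])

```text
t: 7.3
position: [696.6, -92.2, 163.7]
ee_rot: [3.141, -0.006, 0.001]
wrist_force: [-0.9, 0.4, 0.5]
gripper_width: 0.34
grip_force: 40.1
```

>>> arm_command(increments=[[0, 0, 0, 0, 0, 0, 3.4], [0, 0, 0, 0, 0, 0, 4.2], [0, 0, 0, 0, 0, 0, 5.5], [0, 0, 0, 0, 0, 0, 7], [0, 0, 0, 0, 0, 0, 7], [0, 0, -1, 0, 0, 0, 7], [0, 0, -2, 0, 0, 0, 7], [0, 0, -3, 0, 0, 0, 7], [0, 0, -3, 0, 0, 0, 8.54], [0, 0, -3, 0, 0, 0, 8.54]])

```text
t: 8.3
position: [696.5, -92.2, 285.5]
ee_rot: [3.141, -0.006, 0.001]
wrist_force: [0.5, 0.6, -0.1]
gripper_width: 1.002
grip_force: 0.0
```

```bash
python3 go.py 445.1 -181.4 210 -0.153; python3 - <<'E'
from h import *
s=snapshot("scene")[:,:,::-1]
cv2.imwrite("pics/raw_scene3.png",s)
cv2.imwrite("pics/v3.png",cv2.resize(s[150:270,150:290],None,fx=4,fy=4,interpolation=cv2.INTER_CUBIC))
E
```

```text
pos [696.5 -92.2 285.5] yaw -0.0035 tilt -1.0 t 8.3 F [ 0.5  0.6 -0.1] grip 0.0 1.002 q [-0.3   0.47  1.12  0.    1.55  1.27]
turn rz 8.56 shift cm [-23.49  12.65   7.55]
```

View pics/v3.png

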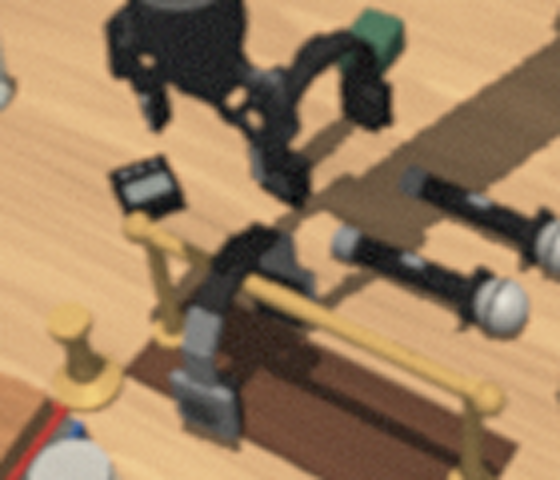

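hpB hangs correctly over the bar. On to hpA.

>>> arm_command(increments=[[0, 0, 0, 0, 0, 4.28, 8.54], [0, 0, 0, 0, 0, 4.28, 8.54], [-1.5, 0.8, 0, 0, 0, 0, 8.54], [-3.2, 1.75, 0, 0, 0, 0, 8.54], [-3.2, 1.75, 1, 0, 0, 0, 8.54], [-3.2, 1.75, 1, 0, 0, 0, 8.54], [-3.2, 1.75, 1, 0, 0, 0, 8.54], [-3.2, 1.75, 1.5, 0, 0, 0, 8.54], [-3.0, 1.5, 1.5, 0, 0, 0, 8.54], [-2.0, 1.0, 1, 0, 0, 0, 8.54], [-0.99, 0.6, 0.5, 0, 0, 0, 8.54], [0, 0, 0, 0, 0, 0, 8.54]])

```text
t: 9.55
position: [444.4, -181.8, 208.2]
ee_rot: [-3.132, 0.242, 0.0]
wrist_force: [0.0, 0.2, -0.1]
gripper_width: 0.998
grip_force: 0.0
```

```bash
python3 go.py 445.1 -181.4 140 -0.153
```

```text
pos [ 444.4 -181.8  208.2] yaw -0.1545 tilt -1.0 t 9.55 F [ 0.   0.2 -0.1] grip 0.0 0.998 q [-0.64 -0.07  1.89  0.    1.32  1.08]
turn rz -0.08 shift cm [ 0.07 -0.05  6.82]
```

>>> arm_command(increments=[[0.07, -0.05, 1.4, 0, 0, 0, 8.54], [0, 0, 1.6, 0, 0, 0, 8.54], [0, 0, 1.5, 0, 0, 0, 8.54], [0, 0, 1.2, 0, 0, 0, 8.54], [0, 0, 0.8, 0, 0, 0, 8.54], [0, 0, 0.3, 0, 0, 0, 8.54], [0, 0, 0, 0, 0, 0, 5], [0, 0, 0, 0, 0, 0, 2], [0, 0, 0, 0, 0, 0, 2], [0, 0, 0, 0, 0, 0, 2], [0, 0, 0, 0, 0, 0, 2], [0, 0, 0, 0, 0, 0, 2]])

```text
t: 10.75
position: [446.3, -181.4, 141.1]
ee_rot: [3.132, -0.24, 0.002]
wrist_force: [0.3, 0.4, 3.4]
gripper_width: 0.338
grip_force: 40.1
```

```bash
python3 go.py 697 40 325 0
```

```text
pos [ 446.3 -181.4  141.1] yaw -0.1531 tilt -1.0 t 10.75 F [0.3 0.4 3.4] grip 40.1 0.338 q [-0.64  0.02  1.95  0.    1.17  1.09]
turn rz -8.77 shift cm [ 25.07 -22.14 -18.39]
```

>>> arm_command(increments=[[0, 0, -0.6, 0, 0, 0, 2], [0, 0, -1.3, 0, 0, 0, 2], [0, 0, -2, 0, 0, 0, 2], [0, 0, -2.4, 0, 0, 0, 2], [0, 0, -2.5, 0, 0, 0, 2], [0, 0, -2.5, 0, 0, 0, 2], [0, 0, -2.5, 0, 0, 0, 2], [0, 0, -2, 0, 0, 0, 2], [0, 0, -1.5, 0, 0, 0, 2], [0, 0, -1.1, 0, 0, 0, 2], [0, 0, 0, 0, 0, -4.38, 2], [0, 0, 0, 0, 0, -4.38, 2]])

```text
t: 11.95
position: [445.7, -181.0, 324.4]
ee_rot: [-3.141, -0.005, 0.001]
wrist_force: [-0.9, 0.2, -3.0]
gripper_width: 0.345
grip_force: 39.6
```

>>> arm_command(increments=[[1, -0.9, 0, 0, 0, 0, 2], [2, -1.8, 0, 0, 0, 0, 2], [2.4, -2.1, 0, 0, 0, 0, 2], [2.6, -2.3, 0, 0, 0, 0, 2], [2.6, -2.3, 0, 0, 0, 0, 2], [2.6, -2.3, 0, 0, 0, 0, 2], [2.6, -2.3, 0, 0, 0, 0, 2], [2.6, -2.3, 0, 0, 0, 0, 2], [2.4, -2.1, 0, 0, 0, 0, 2], [2.0, -1.8, 0, 0, 0, 0, 2], [1.5, -1.3, 0, 0, 0, 0, 2], [0.77, -0.64, 0, 0, 0, 0, 2]])

```text
t: 13.15
position: [697.3, 42.8, 322.8]
ee_rot: [-3.141, -0.0, 0.003]
wrist_force: [-0.5, -0.4, -2.5]
gripper_width: 0.342
grip_force: 39.6
```

```bash
python3 go.py 697 40 163 0
```

```text
pos [697.3  42.8 322.8] yaw 0.0002 tilt -1.0 t 13.15 F [-0.5 -0.4 -2.5] grip 39.6 0.342 q [-0.11  0.45  1.08  0.    1.62  1.46]
turn rz 0.01 shift cm [-0.03  0.28 15.98]
```

>>> arm_command(increments=[[0, 0.2, 1, 0, 0, 0, 2], [0, 0, 2, 0, 0, 0, 2], [0, 0, 2.2, 0, 0, 0, 2], [0, 0, 2.2, 0, 0, 0, 2], [0, 0, 2.2, 0, 0, 0, 2], [0, 0, 2.0, 0, 0, 0, 2], [0, 0, 1.6, 0, 0, 0, 2], [0, 0, 1.0, 0, 0, 0, 2], [0, 0, 0.6, 0, 0, 0, 2], [0, 0, 0.5, 0, 0, 0, 2], [0, 0, 0.3, 0, 0, 0, 2], [0, 0, 0, 0, 0, 0, 2]])

```text
t: 14.35
position: [696.7, 38.3, 168.5]
ee_rot: [3.142, -0.0, 0.001]
wrist_force: [-0.1, -0.4, -3.1]
gripper_width: 0.338
grip_force: 39.6
```

>>> arm_command(increments=[[0, 0, 0.1, 0, 0, 0, 2], [0, 0, 0.1, 0, 0, 0, 2], [0, 0, 0.1, 0, 0, 0, 2], [0, 0, 0, 0, 0, 0, 2], [0, 0, 0, 0, 0, 0, 2]])

```text
t: 14.85
position: [696.6, 38.3, 165.3]
ee_rot: [3.142, -0.0, 0.0]
wrist_force: [0.4, 0.1, -1.7]
gripper_width: 0.342
grip_force: 39.6
```

>>> arm_command(increments=[[0, 0, 0.1, 0, 0, 0, 2], [0, 0, 0.1, 0, 0, 0, 2], [0, 0, 0, 0, 0, 0, 2], [0, 0, 0, 0, 0, 0, 2]])

```text
t: 15.25
position: [696.5, 38.3, 163.2]
ee_rot: [3.142, -0.0, -0.0]
wrist_force: [-0.1, 0.2, -1.7]
gripper_width: 0.337
grip_force: 39.7
```

>>> arm_command(increments=[[0, 0, 0.1, 0, 0, 0, 2], [0, 0, 0.05, 0, 0, 0, 2], [0, 0, 0, 0, 0, 0, 2], [0, 0, 0, 0, 0, 0, 2]])

```text
t: 15.65
position: [696.7, 38.3, 162.8]
ee_rot: [3.141, 0.0, 0.001]
wrist_force: [-3.2, 0.9, 6.3]
gripper_width: 0.341
grip_force: 40.3
```

>>> arm_command(increments=[[0, 0, -0.05, 0, 0, 0, 3.4], [0, 0, 0, 0, 0, 0, 4.2], [0, 0, 0, 0, 0, 0, 5.5], [0, 0, 0, 0, 0, 0, 7], [0, 0, 0, 0, 0, 0, 7], [0, 0, -1, 0, 0, 0, 7], [0, 0, -2, 0, 0, 0, 7], [0, 0, -3, 0, 0, 0, 7], [0, 0, -3, 0, 0, 0, 8.54], [0, 0, -3, 0, 0, 0, 8.54]])

```text
t: 16.65
position: [696.6, 38.3, 284.5]
ee_rot: [3.141, -0.0, 0.002]
wrist_force: [0.1, 0.0, 0.5]
gripper_width: 0.995
grip_force: 0.0
```

>>> arm_command(increments=[[-3, 0, 0, 0, 0, 0, 8.54], [-4, 0, 0, 0, 0, 0, 8.54], [-4, 0, 0, 0, 0, 0, 8.54], [-4, 0, 0, 0, 0, 0, 8.54], [-3, 0, 0, 0, 0, 0, 8.54], [-2, 0, 0, 0, 0, 0, 8.54], [0, 0, 0, 0, 0, -8.5, 8.54], [0, 0, 0, 0, 0, -8.5, 8.54], [0, 0, 0, 0, 0, -8.5, 8.54], [0, 0, 0, 0, 0, -8.5, 8.54], [0, 0, 0, 0, 0, -8.5, 8.54], [0, 0, 0, 0, 0, -8.5, 8.54]])

```text
t: 17.85
position: [496.7, 38.3, 283.3]
ee_rot: [2.831, 1.361, 0.002]
wrist_force: [-0.0, -0.5, -0.2]
gripper_width: 0.995
grip_force: 0.0
```

```bash
python3 go.py 538.4 8.2 120 1.575; python3 - <<'E'
from h import *
s=snapshot("scene")[:,:,::-1];t=snapshot("top")[:,:,::-1]
cv2.imwrite("pics/raw_scene4.png",s);cv2.imwrite("pics/raw_top4.png",t)
cv2.imwrite("pics/v4.png",cv2.resize(s[140:280,140:320],None,fx=4.25,fy=4.25,interpolation=cv2.INTER_CUBIC))
a=cv2.absdiff(cv2.imread("pics/raw_scene3.png"),s).max(2)
for n,c in(("rec",(185,196)),("m1",(254,223)),("m2",(267,203))): print(n,a[c[1]-10:c[1]+10,c[0]-10:c[0]+10].mean())
E
```

```text
pos [496.7  38.3 283.3] yaw 0.8962 tilt -1.0 t 17.85 F [-0.  -0.5 -0.2] grip 0.0 0.995 q [-0.17 -0.07  1.75  0.    1.46  0.51]
turn rz -38.89 shift cm [-3.03  4.15 16.33]
rec 4.39
m1 66.935
m2 41.4925
```

View pics/v4.png

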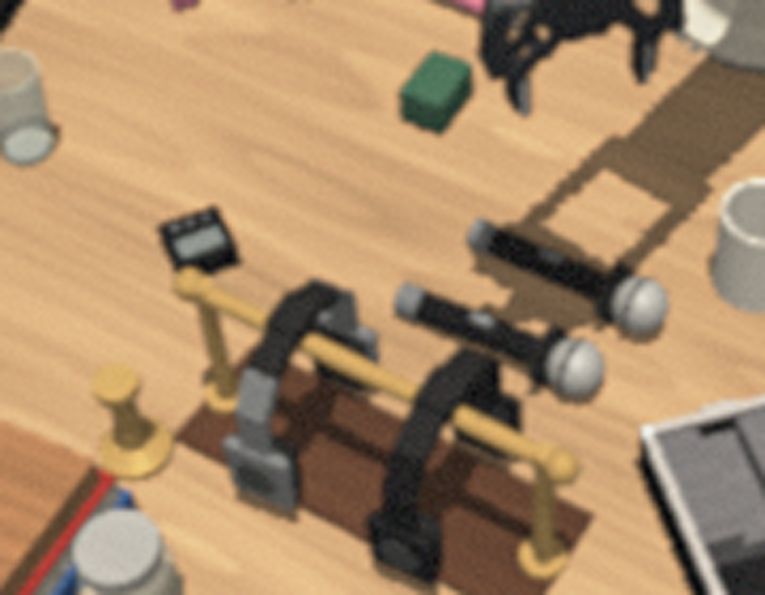

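Both headphones hang one cup each side, and the mics and receiver haven't moved. Next I refine the mic poses using both views.

```bash
cat > mic.py <<'E'
from h import *
from scipy.optimize import least_squares
def micfit(obs,x0):  # obs: (cam, s along axis, px)
    def f(p):
        r=[]
        for n,s,px in obs:
            r+=list(pj([p[0]+s*np.cos(p[2]),p[1]+s*np.sin(p[2]),23+.08*s],n)-px)
        return r
    o=least_squares(f,x0);return o.x,np.round(o.fun.reshape(-1,2),1)
t=lambda x,y:(200+x/4-.375,115+y/4-.375)
s=lambda x,y:(150+x/5-.4,105+y/5-.4)
if __name__=="__main__":
    np.set_printoptions(suppress=True)
    for o,x0 in(([("top",54,t(98,267)),("top",28,t(129,272)),("top",-117,t(287,284)),("scene",54,s(627,608)),("scene",-117,s(420,528))],(538,8,1.57)),
                ([("top",54,t(73,357)),("top",28,t(104,363)),("top",-117,t(261,385)),("scene",54,s(703,535)),("scene",-117,s(507,450))],(450,24,1.51))):
        x,r=micfit(o,x0);print(x);print(r.tolist())
E
python3 mic.py
cat > go.py <<'E'
# usage: go.py x y z yaw [pitch] : tool-frame move (turn first, then shift)
import sys
from h import *
from scipy.spatial.transform import Rotation as Ro
s=state();R=Ro.from_rotvec(s["ee_rot"]);M=R.as_matrix()
print("pos",s["position"].round(1),"yaw",np.arctan2(M[1,0],M[0,0]).round(4),"xup",M[2,0].round(4),"t",s["t"],"F",s["wrist_force"].round(1),"T",s["torque"].round(2),"grip",round(s["grip_force"],1),round(s["gripper_width"],3),"q6",s["joint_pos"][5].round(2))
if len(sys.argv)>1:
    x,y,z,t,p=map(float,(sys.argv[1:]+["0"])[:5])
    G=Ro.from_euler("z",t)*Ro.from_euler("x",np.pi)*Ro.from_euler("y",p)
    d=np.array([x,y,z])-s["position"]
    print("turn deg",np.degrees((R.inv()*G).as_rotvec()).round(2),"shift after turn cm",(G.inv().apply(d)/10).round(2))
E
python3 go.py 538.4 8.2 120 1.575
```

```text
[539.06203605   9.24007348   1.58390602]
[[0.3, 0.3], [-0.3, -0.4], [-0.4, -0.1], [-0.2, -0.2], [-0.1, -0.3]]
[450.39261666  25.1086034    1.51547546]
[[0.2, 0.2], [-0.5, -0.3], [-0.2, 0.0], [-0.3, -0.3], [-0.1, -0.1]]
pos [496.7  38.3 283.2] yaw 0.8904 xup 0.0007 t 17.95 F [-0.1 -0.3  0.8] T [0.03 0.   0.  ] grip 0.0 0.998 q6 0.51
turn deg [ 7.000e-02 -1.000e-02 -3.922e+01] shift after turn cm [-3.03  4.16 16.32]
```

>>> arm_command(increments=[[0, 0, 0, 0, 0, -7.95, 8.54], [0, 0, 0, 0, 0, -7.95, 8.54], [0, 0, 0, 0, 0, -7.95, 8.54], [0, 0, 0, 0, 0, -7.95, 8.54], [0, 0, 0, 0, 0, -7.95, 7], [-0.75, 1.05, 2, 0, 0, 0, 6], [-0.75, 1.05, 3, 0, 0, 0, 6], [-0.75, 1.05, 4, 0, 0, 0, 6], [-0.7, 1.05, 4, 0, 0, 0, 6], [0, 0, 3, 0, 0, 0, 6], [0, 0, 1, 0, 4.58, 0, 6], [0, 0, 0, 0, 0, 0, 6]])

```text
t: 19.15
position: [537.7, 8.6, 110.5]
ee_rot: [-2.17, -2.186, -0.084]
wrist_force: [-0.6, -0.8, 1.3]
gripper_width: 0.702
grip_force: 0.0
```

```bash
python3 go.py 539 9.2 13 1.584 0.08
```

```text
pos [537.7   8.6 110.5] yaw 1.5783 xup 0.0811 t 19.15 F [-0.6 -0.8  1.3] T [-0.05 -0.03 -0.04] grip 0.0 0.702 q6 -0.3
turn deg [-0.2  -0.07 -0.33] shift after turn cm [-0.72  0.13  9.73]
```

>>> arm_command(increments=[[-0.36, 0.13, 1.5, 0, 0, -0.3, 6], [-0.36, 0, 2, 0, 0, 0, 6], [0, 0, 2, 0, 0, 0, 6], [0, 0, 1.8, 0, 0, 0, 6], [0, 0, 1.4, 0, 0, 0, 6], [0, 0, 0.8, 0, 0, 0, 6], [0, 0, 0.2, 0, 0, 0, 6], [0, 0, 0, 0, 0, 0, 6]], grip_force=60)

```text
t: 19.95
position: [540.7, 9.9, 15.4]
ee_rot: [-2.161, -2.201, -0.087]
wrist_force: [0.8, 0.2, 0.2]
gripper_width: 0.706
grip_force: 0.0
```

```bash
python3 go.py 539 9.2 13 1.584 0.08
```

```text
pos [540.7   9.9  15.4] yaw 1.5891 xup 0.0794 t 19.95 F [0.8 0.2 0.2] T [-0.05  0.08  0.05] grip 0.0 0.706 q6 -0.32
turn deg [0.04 0.03 0.29] shift after turn cm [-0.09 -0.17  0.23]
```

>>> arm_command(increments=[[-0.09, -0.15, 0.2, 0, 0, 0.3, 5], [0, 0, 0, 0, 0, 0, 4], [0, 0, 0, 0, 0, 0, 2], [0, 0, 0, 0, 0, 0, 2], [0, 0, 0, 0, 0, 0, 2], [0, 0, 0, 0, 0, 0, 2], [0, 0, 0, 0, 0, 0, 2], [0, 0, 0, 0, 0, 0, 2]], grip_force=60)

```text
t: 20.75
position: [539.4, 9.0, 13.6]
ee_rot: [-2.167, -2.195, -0.088]
wrist_force: [-1.1, -0.3, 4.5]
gripper_width: 0.308
grip_force: 59.2
```

```bash
python3 go.py 539 9.2 13 1.584 0.08
```

```text
pos [539.4   9.   13.6] yaw 1.584 xup 0.0794 t 20.75 F [-1.1 -0.3  4.5] T [-0.05  0.07  0.01] grip 59.2 0.308 q6 -0.32
turn deg [ 0.07  0.03 -0.  ] shift after turn cm [ 0.02 -0.04  0.06]
```

>>> arm_command(increments=[[0, 0, -0.5, 0, 0, 0, 2], [0, 0, -1, 0, 0, 0, 2], [0, 0, -1.5, 0, 0, 0, 2], [0, 0, -2, 0, -2.3, 0, 2], [0, 0, -2.5, 0, -2.28, 0, 2], [0, 0, -2.5, 0, 0, 0, 2], [0, 0, -2.5, 0, 0, 0, 2], [0, 0, -2, 0, 0, 0, 2], [0, 0, -1.5, 0, 0, 0, 2], [0, 0, -1, 0, 0, 0, 2], [0, 0, -0.5, 0, 0, 0, 2], [0, 0, 0, 0, 0, 0, 2]])

```text
t: 21.95
position: [538.8, 4.1, 188.0]
ee_rot: [2.207, 2.236, 0.0]
wrist_force: [0.3, 0.2, -3.5]
gripper_width: 0.308
grip_force: 59.2
```

```bash
python3 go.py 631.6 283.5 150 0.817
```

```text
pos [538.8   4.1 188. ] yaw 1.5837 xup -0.0001 t 21.95 F [ 0.3  0.2 -3.5] T [-0.08  0.02  0.03] grip 59.2 0.308 q6 -0.23
turn deg [ 2.000e-02 -0.000e+00  4.393e+01] shift after turn cm [ 26.72 -12.36   3.8 ]
```

>>> arm_command(increments=[[0, 0, 0, 0, 0, 3.4, 2], [0, 0, 0, 0, 0, 5.5, 2], [0, 0, 0, 0, 0, 6.5, 2], [0, 0, 0, 0, 0, 6.5, 2], [0, 0, 0, 0, 0, 6.5, 2], [0, 0, 0, 0, 0, 6.5, 2], [0, 0, 0, 0, 0, 5.5, 2], [0, 0, 0, 0, 0, 3.5, 2]])

```text
t: 22.75
position: [537.9, 4.3, 186.2]
ee_rot: [-2.883, -1.243, 0.004]
wrist_force: [0.1, 0.4, -2.6]
gripper_width: 0.308
grip_force: 59.2
```

>>> arm_command(increments=[[1.2, -0.55, 0, 0, 0, 0, 2], [2.0, -0.9, 0, 0, 0, 0, 2], [2.6, -1.2, 0, 0, 0, 0, 2], [2.8, -1.3, 0, 0, 0, 0, 2], [2.8, -1.3, 0, 0, 0, 0, 2], [2.8, -1.3, 0, 0, 0, 0, 2], [2.8, -1.3, 0, 0, 0, 0, 2], [2.8, -1.3, 0, 0, 0, 0, 2], [2.6, -1.2, 0, 0, 0, 0, 2], [2.1, -1.0, 0.5, 0, 0, 0, 2], [1.4, -0.65, 1, 0, 0, 0, 2], [0.8, -0.36, 1, 0, 0, 0, 2]])

```text
t: 23.95
position: [630.7, 285.8, 161.2]
ee_rot: [-2.88, -1.253, 0.002]
wrist_force: [-0.1, -0.2, -2.8]
gripper_width: 0.304
grip_force: 59.2
```

>>> arm_command(increments=[[0, 0, 1, 0, 0, 0, 2], [0, 0, 0.5, 0, 0, 0, 2], [0, 0, 0, 0, 0, 0, 2]])

```text
t: 24.25
position: [630.3, 282.6, 146.1]
ee_rot: [-2.883, -1.248, 0.005]
wrist_force: [-0.1, -1.6, -3.2]
gripper_width: 0.307
grip_force: 59.2
```

```bash
python3 go.py 631.6 283.5 100 0.817; python3 - <<'E'
from h import *
s=snapshot("scene")[:,:,::-1];t=snapshot("top")[:,:,::-1]
cv2.imwrite("pics/raw_scene5.png",s);cv2.imwrite("pics/raw_top5.png",t)
A=cv2.resize(s[190:310,280:420],None,fx=4,fy=4,interpolation=cv2.INTER_CUBIC)
B=cv2.resize(t[100:220,130:190],None,fx=4,fy=4,interpolation=cv2.INTER_CUBIC)
cv2.imwrite("pics/v5.png",np.hstack([A,B]))
E
```

```text
pos [630.3 282.6 146.1] yaw 0.8171 xup -0.0027 t 24.25 F [-0.1 -1.6 -3.2] T [-0.03  0.06 -0.03] grip 59.2 0.307 q6 1.0
turn deg [-0.08  0.15  0.01] shift after turn cm [0.16 0.03 4.61]
```

View pics/v5.png

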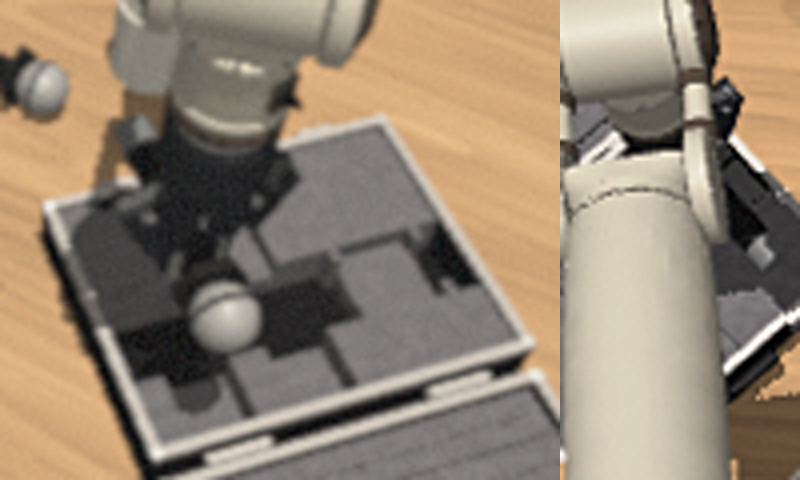

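The head ball is at scene px ≈ (336.6,268.6), above the right-hand cutout.

```bash
python3 - <<'E'
from h import *
p=np.array([630.3,282.6,156.]);u=np.array([np.cos(.817),np.sin(.817),0])
for s in(50,54,58):print(s,pj(p+s*u,"scene"))
E
python3 go.py 631.6 283.5 90 0.817
```

```text
50 [334.96720414 266.81048294]
54 [335.57228166 268.02591243]
58 [336.18047523 269.24760115]
pos [631.4 282.8 148.1] yaw 0.8169 xup 0.0 t 24.35 F [ 0.1 -0.4 -2.9] T [ 0.03 -0.04  0.04] grip 59.2 0.308 q6 1.0
turn deg [ 0.01 -0.   -0.01] shift after turn cm [ 0.07 -0.03  5.81]
```

>>> arm_command(increments=[[0.07, -0.03, 1, 0, 0, 0, 2], [0, 0, 1.6, 0, 0, 0, 2], [0, 0, 1.8, 0, 0, 0, 2], [0, 0, 1.6, 0, 0, 0, 2], [0, 0, 1, 0, 0, 0, 2], [0, 0, 0.4, 0, 0, 0, 2], [0, 0, 0, 0, 0, 0, 2]])

```text
t: 25.05
position: [631.1, 284.1, 72.8]
ee_rot: [-2.883, -1.249, 0.002]
wrist_force: [-0.2, -0.1, -3.0]
gripper_width: 0.307
grip_force: 59.3
```

```bash
python3 go.py 631.6 283.5 36 0.817
```

```text
pos [631.1 284.1  72.8] yaw 0.8176 xup -0.0011 t 25.05 F [-0.2 -0.1 -3. ] T [-0.01  0.01 -0.06] grip 59.3 0.307 q6 1.0
turn deg [-0.04  0.06  0.03] shift after turn cm [-0.01  0.08  3.68]
```

>>> arm_command(increments=[[0, 0.06, 0.4, 0, 0, 0, 2], [0, 0, 0.4, 0, 0, 0, 2], [0, 0, 0.4, 0, 0, 0, 2], [0, 0, 0.4, 0, 0, 0, 2], [0, 0, 0.2, 0, 0, 0, 2], [0, 0, 0, 0, 0, 0, 2]])

```text
t: 25.65
position: [631.6, 283.8, 55.2]
ee_rot: [-2.883, -1.249, 0.001]
wrist_force: [-0.3, -0.7, -3.7]
gripper_width: 0.308
grip_force: 59.3
```

```bash
python3 go.py 631.6 283.5 36 0.817
```

```text
pos [631.6 283.8  55.2] yaw 0.8176 xup -0.0008 t 25.65 F [-0.3 -0.7 -3.7] T [0.02 0.   0.06] grip 59.3 0.308 q6 1.0
turn deg [-0.03  0.04  0.04] shift after turn cm [-0.02  0.02  1.92]
```

>>> arm_command(increments=[[0, 0, 0.3, 0, 0, 0, 2], [0, 0, 0.3, 0, 0, 0, 2], [0, 0, 0.3, 0, 0, 0, 2], [0, 0, 0.3, 0, 0, 0, 2], [0, 0, 0.2, 0, 0, 0, 2], [0, 0, 0, 0, 0, 0, 2]])

```text
t: 26.25
position: [631.7, 283.8, 41.2]
ee_rot: [-2.883, -1.249, 0.001]
wrist_force: [0.1, 1.0, -2.4]
gripper_width: 0.313
grip_force: 59.3
```

```bash
python3 go.py 631.6 283.5 36 0.817
```

```text
pos [631.7 283.8  41.2] yaw 0.8176 xup -0.0006 t 26.25 F [ 0.1  1.  -2.4] T [-0.01 -0.04 -0.02] grip 59.3 0.313 q6 1.0
turn deg [-0.03  0.04  0.03] shift after turn cm [-0.02  0.01  0.52]
```

>>> arm_command(increments=[[0, 0, 0.2, 0, 0, 0, 2], [0, 0, 0.1, 0, 0, 0, 2], [0, 0, 0.1, 0, 0, 0, 2], [0, 0, 0.1, 0, 0, 0, 2], [0, 0, 0, 0, 0, 0, 2], [0, 0, 0, 0, 0, 0, 2]])

```text
t: 26.85
position: [631.9, 283.7, 36.8]
ee_rot: [2.883, 1.249, -0.0]
wrist_force: [-1.4, -1.5, -1.3]
gripper_width: 0.307
grip_force: 59.3
```

```bash
python3 go.py 631.6 283.5 36 0.817
```

```text
pos [631.9 283.7  36.8] yaw 0.8176 xup -0.0003 t 26.85 F [-1.4 -1.5 -1.3] T [-0.27  0.2  -0.09] grip 59.3 0.307 q6 1.0
turn deg [0.   0.02 0.03] shift after turn cm [-0.04 -0.01  0.08]
```

>>> arm_command(increments=[[0, 0, 0.1, 0, 0, 0, 2], [0, 0, 0, 0, 0, 0, 2], [0, 0, 0, 0, 0, 0, 2], [0, 0, 0, 0, 0, 0, 3], [0, 0, 0, 0, 0, 0, 3.6], [0, 0, 0, 0, 0, 0, 4.4], [0, 0, 0, 0, 0, 0, 5], [0, 0, 0, 0, 0, 0, 5.4]])

```text
t: 27.65
position: [632.1, 283.9, 35.9]
ee_rot: [-2.883, -1.249, -0.001]
wrist_force: [0.7, -0.0, 0.1]
gripper_width: 0.634
grip_force: 0.0
```

>>> arm_command(increments=[[0, 0, -0.7, 0, 0, 0, 5.4], [0, 0, -1.5, 0, 0, 0, 5.4], [0, 0, -2.5, 0, 0, 0, 5.4], [0, 0, -3, 0, 0, 0, 5.4], [0, 0, -4, 0, 0, 0, 6], [0, 0, -4, 0, 0, 0, 6], [-3, 0, 0, 0, 0, 0, 6], [-4, 0, 0, 0, 0, 0, 6], [-4, 0, 0, 0, 0, 0, 6], [-4, 0, 0, 0, 0, 0, 6], [-4, 0, 0, 0, 0, 0, 6], [-3, 0, 0, 0, 0, 0, 6]])

```text
t: 28.85
position: [480.3, 122.1, 194.1]
ee_rot: [2.882, 1.248, 0.002]
wrist_force: [-0.3, 0.6, 0.6]
gripper_width: 0.698
grip_force: 0.0
```

```bash
python3 go.py 450.4 25.1 120 1.515; python3 - <<'E'
from h import *
s=snapshot("scene")[:,:,::-1];t=snapshot("top")[:,:,::-1]
cv2.imwrite("pics/raw_scene6.png",s);cv2.imwrite("pics/raw_top6.png",t)
A=cv2.resize(s[160:310,230:420],None,fx=4,fy=4,interpolation=cv2.INTER_CUBIC)
cv2.imwrite("pics/v6.png",A)
E
```

```text
pos [480.3 122.1 194.1] yaw 0.8174 xup 0.001 t 28.85 F [-0.3  0.6  0.6] T [-0.01 -0.06  0.02] grip 0.0 0.698 q6 0.76
turn deg [ 1.000e-01 -3.000e-02 -3.997e+01] shift after turn cm [-9.85 -2.45  7.41]
```

View pics/v6.png

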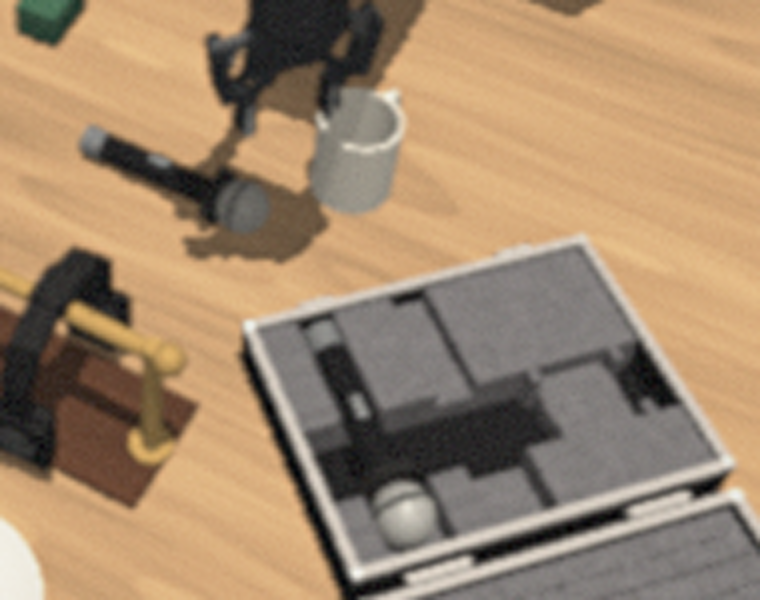

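Mic1 is seated in cutout 1 with its head at the hinge (wide) end. Mic2 is unmoved, so I'll take it next.

>>> arm_command(increments=[[0, 0, 0, 0, 0, -8, 6], [0, 0, 0, 0, 0, -8, 6], [0, 0, 0, 0, 0, -8, 6], [0, 0, 0, 0, 0, -8, 6], [0, 0, 0, 0, 0, -8, 6], [-1.9, -0.5, 0, 0, 0, 0, 6], [-3, -0.75, 0.5, 0, 0, 0, 6], [-3, -0.75, 1.5, 0, 0, 0, 6], [-1.95, -0.45, 2.5, 0, 0, 0, 6], [0, 0, 2, 0, 0, 0, 6], [0, 0, 1.5, 0, 4.58, 0, 6], [0, 0, 0, 0, 0, 0, 6]])

```text
t: 30.15
position: [451.1, 25.8, 111.9]
ee_rot: [-2.242, -2.117, -0.088]
wrist_force: [-0.3, 0.2, -0.2]
gripper_width: 0.702
grip_force: 0.0
```

```bash
python3 go.py 450.4 25.1 13 1.515 0.08
```

```text
pos [451.1  25.8 111.9] yaw 1.5134 xup 0.0809 t 30.15 F [-0.3  0.2 -0.2] T [-0.03 -0.   -0.03] grip 0.0 0.702 q6 -0.25
turn deg [-0.12 -0.06 -0.09] shift after turn cm [-0.86 -0.07  9.86]
```

>>> arm_command(increments=[[-0.43, -0.05, 1.5, 0, 0, 0, 6], [-0.43, 0, 2, 0, 0, 0, 6], [0, 0, 2, 0, 0, 0, 6], [0, 0, 1.8, 0, 0, 0, 6], [0, 0, 1.4, 0, 0, 0, 6], [0, 0, 0.8, 0, 0, 0, 6], [0, 0, 0.3, 0, 0, 0, 6], [0, 0, 0, 0, 0, 0, 6]])

```text
t: 30.95
position: [451.8, 25.7, 15.0]
ee_rot: [-2.241, -2.122, -0.09]
wrist_force: [-0.2, -1.0, -0.3]
gripper_width: 0.702
grip_force: 0.0
```

```bash
python3 go.py 450.4 25.1 13 1.515 0.08
```

```text
pos [451.8  25.7  15. ] yaw 1.5162 xup 0.0793 t 30.95 F [-0.2 -1.  -0.3] T [-0.01 -0.02  0.01] grip 0.0 0.702 q6 -0.27
turn deg [0.05 0.04 0.07] shift after turn cm [-0.08 -0.14  0.2 ]
```

>>> arm_command(increments=[[-0.08, -0.14, 0.2, 0, 0, 0, 5], [0, 0, 0, 0, 0, 0, 4], [0, 0, 0, 0, 0, 0, 2], [0, 0, 0, 0, 0, 0, 2], [0, 0, 0, 0, 0, 0, 2], [0, 0, 0, 0, 0, 0, 2], [0, 0, 0, 0, 0, 0, 2], [0, 0, 0, 0, 0, 0, 2]], grip_force=60)

```text
t: 31.75
position: [450.2, 24.9, 12.9]
ee_rot: [-2.241, -2.122, -0.09]
wrist_force: [-0.6, -0.9, 5.7]
gripper_width: 0.305
grip_force: 59.1
```

>>> arm_command(increments=[[0, 0, -0.5, 0, 0, 0, 2], [0, 0, -1, 0, 0, 0, 2], [0, 0, -1.5, 0, 0, 0, 2], [0, 0, -2, 0, -2.3, 0, 2], [0, 0, -2.5, 0, -2.28, 0, 2], [0, 0, -2.5, 0, 0, 0, 2], [0, 0, -2.5, 0, 0, 0, 2], [0, 0, -2, 0, 0, 0, 2], [0, 0, -1.5, 0, 0, 0, 2], [0, 0, -1, 0, 0, 0, 2], [0, 0, -0.5, 0, 0, 0, 2], [0, 0, 0, 0, 0, 0, 2]])

```text
t: 32.95
position: [449.4, 20.0, 187.4]
ee_rot: [2.282, 2.159, 0.0]
wrist_force: [0.4, 0.0, -3.0]
gripper_width: 0.307
grip_force: 59.3
```

```bash
python3 go.py 571.1 340.4 160 0.817
```

```text
pos [449.4  20.  187.4] yaw 1.5157 xup -0.0001 t 32.95 F [ 0.4  0.  -3. ] T [-0.02  0.   -0.05] grip 59.3 0.307 q6 -0.17
turn deg [ 2.000e-02 -0.000e+00  4.003e+01] shift after turn cm [ 31.69 -13.05   2.74]
```

>>> arm_command(increments=[[0, 0, 0, 0, 0, 3.5, 2], [0, 0, 0, 0, 0, 5.5, 2], [0, 0, 0, 0, 0, 6, 2], [0, 0, 0, 0, 0, 6, 2], [0, 0, 0, 0, 0, 6, 2], [0, 0, 0, 0, 0, 6, 2], [0, 0, 0, 0, 0, 4.5, 2], [0, 0, 0, 0, 0, 2.53, 2]])

```text
t: 33.75
position: [448.5, 20.2, 185.9]
ee_rot: [-2.883, -1.243, 0.003]
wrist_force: [-0.6, -0.8, -3.3]
gripper_width: 0.308
grip_force: 59.3
```

>>> arm_command(increments=[[1.3, -0.55, 0, 0, 0, 0, 2], [2.4, -1.0, 0, 0, 0, 0, 2], [3.2, -1.3, 0, 0, 0, 0, 2], [3.4, -1.4, 0, 0, 0, 0, 2], [3.4, -1.4, 0, 0, 0, 0, 2], [3.4, -1.4, 0, 0, 0, 0, 2], [3.4, -1.4, 0, 0, 0, 0, 2], [3.4, -1.4, 0, 0, 0, 0, 2], [3.0, -1.2, 0, 0, 0, 0, 2], [2.4, -1.0, 0, 0, 0, 0, 2], [1.5, -0.65, 1, 0, 0, 0, 2], [0.89, -0.35, 1, 0, 0, 0, 2]])

```text
t: 34.95
position: [570.6, 341.6, 165.2]
ee_rot: [-2.882, -1.25, 0.003]
wrist_force: [-0.6, -0.4, -3.1]
gripper_width: 0.307
grip_force: 59.4
```

>>> arm_command(increments=[[0, 0, 1.5, 0, 0, 0, 2], [0, 0, 1.5, 0, 0, 0, 2], [0, 0, 1.5, 0, 0, 0, 2], [0, 0, 1.2, 0, 0, 0, 2], [0, 0, 0.7, 0, 0, 0, 2], [0, 0, 0, 0, 0, 0, 2]])

```text
t: 35.55
position: [570.3, 339.8, 101.7]
ee_rot: [-2.883, -1.247, 0.004]
wrist_force: [-0.5, -0.2, -3.9]
gripper_width: 0.306
grip_force: 59.4
```

```bash
python3 go.py 571.1 340.4 72 0.817
```

```text
pos [570.3 339.8 101.7] yaw 0.8167 xup -0.0022 t 35.55 F [-0.5 -0.2 -3.9] T [0.   0.01 0.01] grip 59.4 0.306 q6 1.11
turn deg [-0.06  0.13 -0.02] shift after turn cm [0.1  0.02 2.97]
```

>>> arm_command(increments=[[0.1, 0, 0.8, 0, 0, 0, 2], [0, 0, 1.2, 0, 0, 0, 2], [0, 0, 0.8, 0, 0, 0, 2], [0, 0, 0.2, 0, 0, 0, 2], [0, 0, 0, 0, 0, 0, 2]])

```text
t: 36.05
position: [571.3, 341.0, 72.4]
ee_rot: [-2.883, -1.248, 0.002]
wrist_force: [0.0, -0.4, -4.0]
gripper_width: 0.312
grip_force: 59.4
```

```bash
python3 go.py 571.3 340.5 36 0.817
```

```text
pos [571.3 341.   72.4] yaw 0.8171 xup -0.0012 t 36.05 F [ 0.  -0.4 -4. ] T [-0.02 -0.   -0.03] grip 59.4 0.312 q6 1.11
turn deg [-0.03  0.07  0.01] shift after turn cm [-0.04  0.04  3.64]
```

>>> arm_command(increments=[[-0.02, 0.03, 0.4, 0, 0, 0, 2], [0, 0, 0.4, 0, 0, 0, 2], [0, 0, 0.4, 0, 0, 0, 2], [0, 0, 0.4, 0, 0, 0, 2], [0, 0, 0.2, 0, 0, 0, 2], [0, 0, 0, 0, 0, 0, 2]])

```text
t: 36.65
position: [571.5, 340.7, 54.6]
ee_rot: [-2.883, -1.248, 0.001]
wrist_force: [-1.2, 0.1, -2.5]
gripper_width: 0.309
grip_force: 59.4
```

>>> arm_command(increments=[[0, 0, 0.3, 0, 0, 0, 2], [0, 0, 0.3, 0, 0, 0, 2], [0, 0, 0.3, 0, 0, 0, 2], [0, 0, 0.3, 0, 0, 0, 2], [0, 0, 0.2, 0, 0, 0, 2], [0, 0, 0, 0, 0, 0, 2]])

```text
t: 37.25
position: [571.6, 341.9, 41.9]
ee_rot: [-2.881, -1.248, -0.001]
wrist_force: [-4.7, 3.3, 1.9]
gripper_width: 0.309
grip_force: 60.1
```

```bash
python3 go.py 571.3 340.5 36 0.817
```

```text
pos [571.6 341.9  41.9] yaw 0.8177 xup 0.0011 t 37.25 F [-4.7  3.3  1.9] T [0.49 0.48 0.14] grip 60.1 0.309 q6 1.11
turn deg [-0.06 -0.06  0.04] shift after turn cm [-0.13  0.07  0.59]
```

>>> arm_command(increments=[[0, 0, -0.4, 0, 0, 0, 2], [0, -0.15, 0, 0, 0, 0, 2], [0, 0, 0, 0, 0, 0, 2]])

```text
t: 37.55
position: [570.8, 341.6, 45.0]
ee_rot: [2.883, 1.248, -0.0]
wrist_force: [0.6, -0.3, -3.2]
gripper_width: 0.308
grip_force: 59.4
```

```bash
python3 go.py 571.3 340.5 36 0.817
```

```text
pos [570.8 341.6  45. ] yaw 0.817 xup -0.0003 t 37.55 F [ 0.6 -0.3 -3.2] T [-0.   -0.02 -0.01] grip 59.4 0.308 q6 1.11
turn deg [0.02 0.02 0.  ] shift after turn cm [-0.04  0.11  0.9 ]
```

>>> arm_command(increments=[[0, -0.08, 0, 0, 0, 0, 2], [0, 0, 0.2, 0, 0, 0, 2], [0, 0, 0.2, 0, 0, 0, 2], [0, 0, 0.2, 0, 0, 0, 2], [0, 0, 0, 0, 0, 0, 2]])

```text
t: 38.05
position: [570.8, 342.6, 40.4]
ee_rot: [2.883, 1.248, 0.002]
wrist_force: [-2.5, -1.8, 5.0]
gripper_width: 0.304
grip_force: 60.3
```

```bash
python3 go.py 571.3 340.5 36 0.817
```

```text
pos [570.8 342.6  40.4] yaw 0.8171 xup 0.0011 t 38.05 F [-2.5 -1.8  5. ] T [-0.1   0.21  0.1 ] grip 60.3 0.304 q6 1.11
turn deg [ 0.04 -0.06  0.01] shift after turn cm [-0.12  0.18  0.44]
```

>>> arm_command(increments=[[0, 0, -0.5, 0, 0, 0, 2], [-0.3, 0, 0, 0, 0, 0, 2], [0, 0, 0, 0, 0, 0, 2], [0, 0, 0.3, 0, 0, 0, 2], [0, 0, 0.2, 0, 0, 0, 2], [0, 0, 0.1, 0, 0, 0, 2], [0, 0, 0, 0, 0, 0, 2]])

```text
t: 38.75
position: [567.8, 340.1, 37.6]
ee_rot: [-2.883, -1.248, 0.001]
wrist_force: [-0.8, 0.7, -3.1]
gripper_width: 0.306
grip_force: 59.5
```

```bash
python3 go.py 571.3 340.5 36 0.817; python3 - <<'E'
from h import *
s=snapshot("scene")[:,:,::-1]
cv2.imwrite("pics/raw_scene7.png",s)
cv2.imwrite("pics/v7.png",cv2.resize(s[200:310,285:400],None,fx=5,fy=5,interpolation=cv2.INTER_CUBIC))
E
```

```text
pos [567.8 340.1  37.6] yaw 0.8171 xup -0.0008 t 38.75 F [-0.8  0.7 -3.1] T [-0.01  0.02 -0.01] grip 59.5 0.306 q6 1.11
turn deg [-0.02  0.05  0.01] shift after turn cm [0.27 0.23 0.16]
```

View pics/v7.png

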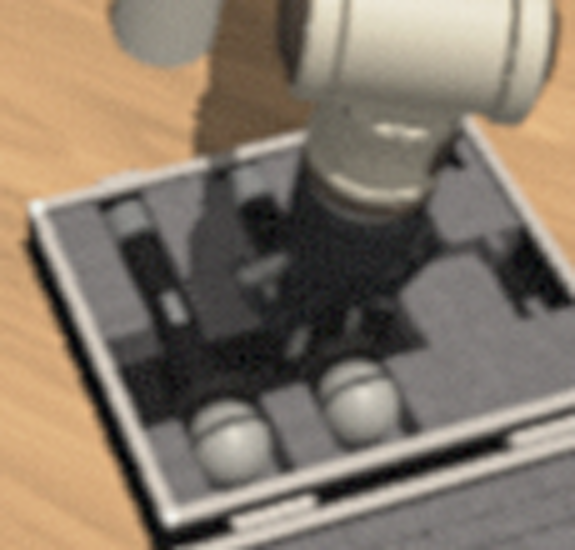

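Mic2 is free again and lies in its slot, head at the wide end. Lower the last 2 mm and release.

>>> arm_command(increments=[[0, 0, 0.1, 0, 0, 0, 2], [0, 0, 0.1, 0, 0, 0, 2], [0, 0, 0, 0, 0, 0, 2], [0, 0, 0, 0, 0, 0, 2]])

```text
t: 39.2
position: [568.1, 340.2, 36.1]
ee_rot: [-2.883, -1.248, 0.0]
wrist_force: [-0.7, 0.0, -3.8]
gripper_width: 0.31
grip_force: 59.5
```

>>> arm_command(increments=[[0, 0, 0.1, 0, 0, 0, 2], [0, 0, 0.1, 0, 0, 0, 2], [0, 0, 0, 0, 0, 0, 2], [0, 0, 0, 0, 0, 0, 2]])

```text
t: 39.6
position: [568.4, 340.3, 35.1]
ee_rot: [2.883, 1.248, 0.001]
wrist_force: [-4.1, -1.8, 5.0]
gripper_width: 0.309
grip_force: 60.2
```

>>> arm_command(increments=[[0, 0, -0.05, 0, 0, 0, 3], [0, 0, 0, 0, 0, 0, 3.6], [0, 0, 0, 0, 0, 0, 4.4], [0, 0, 0, 0, 0, 0, 5], [0, 0, 0, 0, 0, 0, 5.2], [0, 0, -0.7, 0, 0, 0, 5.2], [0, 0, -1.5, 0, 0, 0, 5.2], [0, 0, -2.5, 0, 0, 0, 5.2], [0, 0, -4, 0, 0, 0, 5.2], [0, 0, -5, 0, 0, 0, 6], [0, 0, -5, 0, 0, 0, 7], [0, 0, -5, 0, 0, 0, 8.54]])

```text
t: 40.8
position: [567.9, 340.2, 275.6]
ee_rot: [2.883, 1.248, 0.003]
wrist_force: [0.8, 0.2, 0.5]
gripper_width: 0.964
grip_force: 0.0
```

```bash
python3 go.py 560 -200 280 0.986
```

```text
pos [567.9 340.2 275.6] yaw 0.8171 xup 0.0019 t 40.8 F [0.8 0.2 0.5] T [-0.03  0.    0.07] grip 0.0 0.964 q6 1.11
turn deg [ 0.06 -0.1  -9.68] shift after turn cm [-45.48  29.16  -0.44]
```

>>> arm_command(increments=[[-1.5, 1, 0, 0, 0, -4.84, 8.54], [-3, 1.9, 0, 0, 0, -4.84, 8.54], [-4, 2.6, 0, 0, 0, 0, 8.54], [-4, 2.6, 0, 0, 0, 0, 8.54], [-4, 2.6, 0, 0, 0, 0, 8.54], [-4, 2.6, 0, 0, 0, 0, 8.54], [-4, 2.6, 0, 0, 0, 0, 8.54], [-4, 2.6, 0, 0, 0, 0, 8.54], [-4, 2.6, 0, 0, 0, 0, 8.54], [-4, 2.6, 0, 0, 0, 0, 8.54], [-4, 2.6, 0, 0, 0, 0, 8.54], [-3, 2, 0, 0, 0, 0, 8.54]])

```text
t: 42.0
position: [557.6, -181.2, 273.5]
ee_rot: [2.767, 1.484, 0.002]
wrist_force: [0.9, 0.2, -0.1]
gripper_width: 0.999
grip_force: 0.0
```

```bash
python3 - <<'E'
from h import *
s=snapshot("scene")[:,:,::-1];t=snapshot("top")[:,:,::-1]
cv2.imwrite("pics/raw_scene8.png",s);cv2.imwrite("pics/raw_top8.png",t)
A=cv2.resize(t[140:200,300:360],(600,600),interpolation=cv2.INTER_CUBIC)[100:420]
B=cv2.resize(t[110:230,85:210],None,fx=2.667,fy=2.667,interpolation=cv2.INTER_CUBIC)[:320]
S1=cv2.resize(s[170:230,160:220],(280,280),interpolation=cv2.INTER_CUBIC)
S2=cv2.resize(s[200:310,285:420],(344,280),interpolation=cv2.INTER_CUBIC)
C=np.zeros((600,800,3),np.uint8);C[:320,:450]=A[:,:450];C[:B.shape[0],460:460+B.shape[1]]=B;C[320:,:280]=S1;C[320:,300:644]=S2
cv2.imwrite("pics/v8.png",C)
E
python3 go.py 626 -307 100 0.986
```

```text
pos [ 557.6 -182.8  273.1] yaw 0.9807 xup -0.0012 t 42.1 F [-0.4  0.6 -0.1] T [ 0.03  0.03 -0.02] grip 0.0 0.998 q6 0.07
turn deg [ 0.15  0.07 -0.3 ] shift after turn cm [-6.58 12.57 17.31]
```

View pics/v8.png

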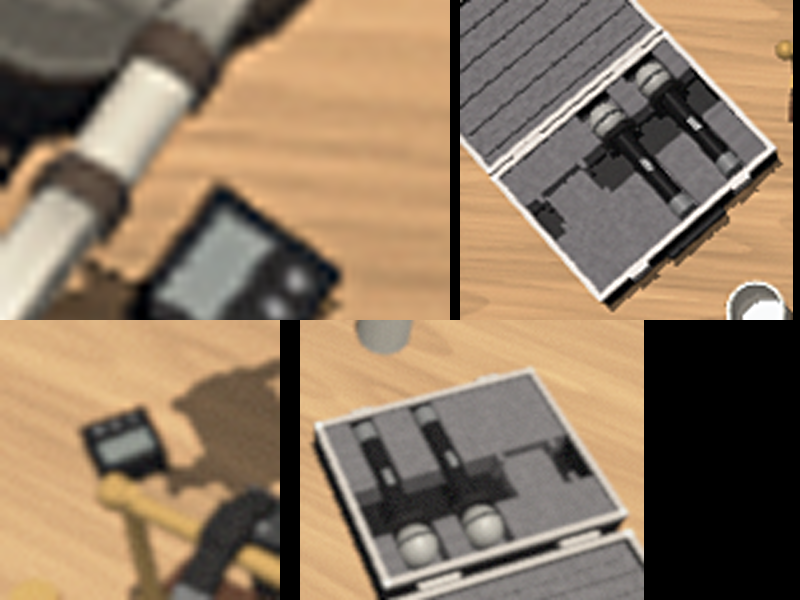

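Both mics are seated. The receiver has been knocked from raw top (326,167) to about (325,180), and the arm partly hides it. I'm also one picture over my viewing limit (15 of 14), so from here I use image code only. I'll back off and fit the box silhouette in both views.

>>> arm_command(increments=[[0, -2, 0, 0, 0, 0, 8.54], [0, -4, 0, 0, 0, 0, 8.54], [-2, -4, 0, 0, 0, 0, 8.54], [-2, -4, 0, 0, 0, 0, 8.54], [-2, -3, 0, 0, 0, 0, 8.54], [0, 0, 0, 0, 0, 0, 8.54]])

```text
t: 42.7
position: [380.4, -133.2, 272.3]
ee_rot: [2.767, 1.486, 0.0]
wrist_force: [1.0, -1.3, -0.1]
gripper_width: 1.002
grip_force: 0.0
```

```bash
cat > rec.py <<'E'
from h import *
from fit import box
from scipy.optimize import minimize
S=4
def sat(im,roi):
    x0,y0,ww,hh=roi;h=cv2.cvtColor(cv2.resize(im[y0:y0+hh,x0:x0+ww],None,fx=S,fy=S,interpolation=cv2.INTER_CUBIC),cv2.COLOR_BGR2HSV)
    m=((h[...,1]<90)|(h[...,2]<55)).astype(np.uint8)
    n,l,st,ce=cv2.connectedComponentsWithStats(m);return [(st[i].tolist(),((l==i).astype(np.uint8))) for i in range(1,n) if st[i,4]>300]
def mk(p,n,roi,zc=14):
    c,s=np.cos(p[2]),np.sin(p[2]);Q=box(0,0,zc,58,58,28)@np.array([[c,s,0],[-s,c,0],[0,0,1]])+[p[0],p[1],0]
    m=np.zeros((roi[3]*S,roi[2]*S),np.uint8);cv2.fillConvexPoly(m,cv2.convexHull(((pj(Q,n)-[roi[0]-.5,roi[1]-.5])*S).round().astype(np.int32)),1);return m
def fitr(D,p0):
    def cost(v): return sum(1-(m&d).sum()/(m|d).sum() for n,(d,r) in D.items() for m in[mk((v[0]*10,v[1]*10,v[2]/5),n,r)])
    b=np.array([p0[0]/10,p0[1]/10,p0[2]*5])
    o=min((minimize(cost,b+k,method="Nelder-Mead",options=dict(initial_simplex=b+k+np.array([[0,0,0],[1,0,0],[0,1,0],[0,0,1]]))) for k in([0,0,0],[0,0,-1],[0,0,1])),key=lambda o:o.fun)
    return o.x*[10,10,.2],o.fun
E
python3 - <<'E'
from rec import *
rt=(300,155,60,50);rs=(165,175,38,36)
t=snapshot("top")[:,:,::-1];s=snapshot("scene")[:,:,::-1];cv2.imwrite("pics/raw_top9.png",t);cv2.imwrite("pics/raw_scene9.png",s)
D={}
for n,im,r,pc in(("top",t,rt,(325,180)),("scene",s,rs,(186,193))):
    L=sat(im,r);print(n,[a for a,_ in L])
    for a,m in L:
        if m[int((pc[1]-r[1])*S)-8:int((pc[1]-r[1])*S)+8,int((pc[0]-r[0])*S)-8:int((pc[0]-r[0])*S)+8].any(): D[n]=(cv2.morphologyEx(m,cv2.MORPH_CLOSE,np.ones((9,9))),r)
p0=w((325,180),28);print(p0)
for k in D: print(k,fitr({k:D[k]},(p0[0],p0[1],.9)))
print(fitr(D,(p0[0],p0[1],.9)))
E
```

```text
top [[51, 55, 85, 87, 4040], [0, 129, 61, 71, 2796]]
scene [[52, 58, 72, 59, 2830]]
[ 573.3 -303.3   28. ]
top (array([ 580.18955467, -297.0378566 ,    1.0418238 ]), np.float64(0.09720670391061448))
scene (array([ 575.6066099 , -298.59323391,    0.82023642]), np.float64(0.3102607847916159))
(array([ 580.17705999, -297.3338625 ,    0.95081376]), np.float64(0.44176874250083153))
```

```bash
python3 - <<'E'
from rec import *
a,b=w((321.5,168),28),w((333.5,177),28);print(a,b,np.arctan2(*(b-a)[1::-1])%np.pi-np.pi/2)
t=cv2.imread("pics/raw_top9.png");s=cv2.imread("pics/raw_scene9.png")
rs=(165,175,38,36);rt=(300,155,60,50)
L=sat(s,rs);m=mk((580.2,-297,1.0),"scene",rs)
M=L[0][1]
for y in range(40,136,5): print("".join(".mfX"[int(M[y,x])+2*int(m[y,x])] for x in range(40,140,2)))
m=mk((580.2,-297,1.042),"top",rt);M=[k for a,k in sat(t,rt)][0]
print()
for y in range(50,150,5): print("".join(".mfX"[int(M[y,x])+2*int(m[y,x])] for x in range(40,150,2)))
h=cv2.cvtColor(s,cv2.COLOR_BGR2HSV)
for y in range(186,207,2): print(y,[tuple(h[y,x,1:].tolist()) for x in range(174,200,2)])
E
```

```text
[ 617.8 -288.4   28. ] [ 587.1 -333.9   28. ] -0.5935609091155185
..................................................
..................................................
..................................................
...........................ffffff.................
....................ffffXXXXXXXXXf................
.............ffffXXXXXXXXXXXXXXXXfff..............
......fffXXXXXXXXXXXXXXXXXXXXXXXXXXff.............
...ffffXXXXXXXXXXXXXXXXXXXXXXXXXXXXXXf............
....fffXXXXXXXXXXXXXXXXXXXXXXXXXXXXXXXff..........
....ffffXXXXXXXXXXXXXXXXXXXXXXXXXXXXXXXff.........
.....ffffXXXXXXXXXXXXXXXXXXXXXXXXXXXXXXXff........
......fffXXXXXXXXXXXXXXXXXXXXXXXXXXXXXXXXff.......
.......ffffXXXXXXXXXXXXXXXXXXXXXXXXXXXXXXfff......
........ffffXXXXXXXXXXXXXXXXXXXXXXXXXXXXXXff......
.........ffffXXXffffffffXXXXXXXXXXXXfffffffff.....
...........fffffffffffffffffXXXffffffffff.........
............ffffffffffffffffffffff................
.............ffffffffffffff.......................
..............ffffff..............................
..................................................

.............
[... 2079 characters left out ...]
, (13, 153), (12, 144), (13, 117), (12, 85), (20, 52), (21, 36), (108, 175), (110, 216)]
200 [(108, 208), (110, 206), (109, 192), (100, 69), (9, 85), (8, 98), (9, 60), (20, 38), (9, 30), (46, 22), (30, 17), (104, 144), (108, 211)]
202 [(109, 212), (109, 209), (109, 211), (111, 138), (70, 44), (129, 89), (91, 56), (62, 29), (70, 22), (69, 48), (109, 84), (102, 148), (109, 196)]
204 [(106, 217), (111, 214), (107, 217), (108, 191), (129, 176), (132, 214), (131, 177), (126, 109), (99, 118), (108, 187), (108, 204), (108, 208), (109, 199)]
206 [(107, 213), (110, 211), (106, 219), (115, 200), (132, 208), (133, 217), (134, 205), (133, 219), (112, 201), (105, 199), (106, 202), (106, 209), (109, 204)]
```

```bash
python3 go.py 580 -297 110 1.02
```

```text
pos [ 383.2 -134.1  272.9] yaw 0.9859 xup 0.0003 t 42.8 F [ 1.1 -0.8 -0. ] T [ 0.01 -0.01  0.02] grip 0.0 1.0 q6 -0.05
turn deg [ 0.18 -0.01 -1.95] shift after turn cm [-3.58 25.3  16.29]
```

>>> arm_command(increments=[[0, 0, 0, 0, 0, -1.95, 8.54], [-0.4, 2, 0, 0, 0, 0, 8.54], [-0.5, 3.5, 0, 0, 0, 0, 8.54], [-0.5, 3.6, 1, 0, 0, 0, 8.54], [-0.5, 3.6, 2, 0, 0, 0, 8.54], [-0.5, 3.6, 2, 0, 0, 0, 8.54], [-0.5, 3.5, 3, 0, 0, 0, 8.54], [-0.4, 3.0, 3, 0, 0, 0, 8.54], [-0.28, 2.5, 3, 0, 0, 0, 8.54], [0, 0, 2, 0, 0, 0, 8.54], [0, 0, 1, 0, 0, 0, 8.54], [0, 0, 0, 0, 0, 0, 8.54]])

```text
t: 44.0
position: [579.7, -296.2, 99.8]
ee_rot: [-2.738, -1.533, 0.002]
wrist_force: [0.4, 0.4, -0.1]
gripper_width: 0.999
grip_force: 0.0
```

```bash
python3 go.py 580 -297 10 1.02
```

```text
pos [ 579.7 -296.2   99.8] yaw 1.0208 xup 0.0006 t 44.0 F [ 0.4  0.4 -0.1] T [ 0.01  0.01 -0.01] grip 0.0 0.999 q6 -0.11
turn deg [-0.19 -0.03  0.05] shift after turn cm [-0.05  0.07  8.98]
```

>>> arm_command(increments=[[-0.05, 0.07, 1.5, 0, 0, 0, 8.54], [0, 0, 1.8, 0, 0, 0, 8.54], [0, 0, 1.8, 0, 0, 0, 8.54], [0, 0, 1.6, 0, 0, 0, 8.54], [0, 0, 1.2, 0, 0, 0, 8.54], [0, 0, 0.7, 0, 0, 0, 8.54], [0, 0, 0.3, 0, 0, 0, 8.54], [0, 0, 0, 0, 0, 0, 8.54]], grip_force=45)

```text
t: 44.8
position: [580.3, -298.2, 12.6]
ee_rot: [2.742, 1.534, 0.0]
wrist_force: [-0.6, 0.1, 0.2]
gripper_width: 1.0
grip_force: 0.0
```

>>> arm_command(increments=[[0, 0, 0.1, 0, 0, 0, 7.5], [0, 0, 0, 0, 0, 0, 6.6], [0, 0, 0, 0, 0, 0, 6.2], [0, 0, 0, 0, 0, 0, 5], [0, 0, 0, 0, 0, 0, 5], [0, 0, 0, 0, 0, 0, 5], [0, 0, 0, 0, 0, 0, 5], [0, 0, 0, 0, 0, 0, 5]])

```text
t: 45.6
position: [580.7, -298.5, 12.4]
ee_rot: [2.741, 1.533, 0.001]
wrist_force: [-0.6, -0.5, 6.1]
gripper_width: 0.666
grip_force: 50.7
```

```bash
python3 go.py 580 -297 10 1.02; python3 - <<'E'
from station import *;print(state()["joint_pos"].round(2))
E
```

```text
pos [ 580.7 -298.5   12.4] yaw 1.0201 xup -0.0001 t 45.6 F [-0.6 -0.5  6.1] T [0.09 0.13 0.03] grip 50.7 0.666 q6 -0.11
turn deg [0.07 0.01 0.01] shift after turn cm [ 0.09 -0.14  0.24]
[-0.66  0.6   1.5   0.    1.03 -0.11]
```

>>> arm_command(increments=[[0, 0, -0.3, 0, 0, 0, 5], [0, 0, -0.7, 0, 0, 0, 5], [0, 0, -1.5, 0, 0, 0, 5], [0, 0, -2.5, 0, 0, 0, 5], [0, 0, -3, 0, 0, 0, 5], [0, 0, -3, 0, 0, 0, 5], [0, 0, -3, 0, 0, 0, 5], [0, 0, -3, 0, 0, 0, 5], [0, 0, -2, 0, 0, 0, 5], [0, 0, -1, 0, 0, 0, 5], [0, 0, 0, 0, 0, 5.8, 5], [0, 0, 0, 0, 0, 5.83, 5]])

```text
t: 46.8
position: [580.1, -298.0, 211.9]
ee_rot: [-2.885, -1.242, 0.0]
wrist_force: [0.6, 0.8, -1.2]
gripper_width: 0.667
grip_force: 50.0
```

```bash
python3 go.py 499.5 412.4 210 0.817
```

```text
pos [ 580.1 -298.   211.9] yaw 0.8131 xup -0.0 t 46.8 F [ 0.6  0.8 -1.2] T [ 0.   -0.03  0.01] grip 50.0 0.667 q6 0.1
turn deg [-0.01  0.   -0.23] shift after turn cm [ 46.28 -54.5    0.19]
```

>>> arm_command(increments=[[0.8, -1, 0, 0, 0, -0.2, 5], [1.6, -1.9, 0, 0, 0, 0, 5], [2.2, -2.6, 0, 0, 0, 0, 5], [2.6, -3.0, 0, 0, 0, 0, 5], [2.7, -3.2, 0, 0, 0, 0, 5], [2.7, -3.2, 0, 0, 0, 0, 5], [2.7, -3.2, 0, 0, 0, 0, 5], [2.7, -3.2, 0, 0, 0, 0, 5], [2.7, -3.2, 0, 0, 0, 0, 5], [2.7, -3.2, 0, 0, 0, 0, 5], [2.7, -3.2, 0, 0, 0, 0, 5]])

```text
t: 47.9
position: [530.7, 105.8, 211.4]
ee_rot: [-2.878, -1.258, 0.001]
wrist_force: [0.6, 0.5, -1.1]
gripper_width: 0.665
grip_force: 50.0
```

>>> arm_command(increments=[[2.7, -3.2, 0, 0, 0, 0, 5], [2.7, -3.2, 0, 0, 0, 0, 5], [2.7, -3.2, 0, 0, 0, 0, 5], [2.7, -3.2, 0, 0, 0, 0, 5], [2.6, -3.0, 0, 0, 0, 0, 5], [2.3, -2.7, 0, 0, 0, 0, 5], [1.9, -2.2, 0, 0, 0, 0, 5], [1.4, -1.6, 0, 0, 0, 0, 5], [0.88, -1.2, 0, 0, 0, 0, 5], [0, 0, 0, 0, 0, 0, 5]])

```text
t: 48.9
position: [494.4, 410.5, 211.2]
ee_rot: [-2.878, -1.258, 0.002]
wrist_force: [-0.8, -0.8, -0.7]
gripper_width: 0.668
grip_force: 50.0
```

```bash
python3 go.py 499.5 412.4 70 0.817
```

```text
pos [494.4 410.5 211.2] yaw 0.8244 xup -0.0008 t 48.9 F [-0.8 -0.8 -0.7] T [-0.03  0.03 -0.03] grip 50.0 0.668 q6 1.25
turn deg [-0.04  0.04  0.42] shift after turn cm [ 0.48  0.24 14.12]
```

>>> arm_command(increments=[[0.42, 0.24, 1.5, 0, 0, 0.4, 5], [0, 0, 2.5, 0, 0, 0, 5], [0, 0, 2.8, 0, 0, 0, 5], [0, 0, 2.8, 0, 0, 0, 5], [0, 0, 2, 0, 0, 0, 5], [0, 0, 1.2, 0, 0, 0, 5], [0, 0, 0.6, 0, 0, 0, 5], [0, 0, 0.2, 0, 0, 0, 5], [0, 0, 0, 0, 0, 0, 5]])

```text
t: 49.8
position: [501.1, 410.6, 76.4]
ee_rot: [-2.885, -1.243, -0.002]
wrist_force: [0.4, 0.0, -1.2]
gripper_width: 0.667
grip_force: 50.0
```

```bash
python3 go.py 499.5 412.4 42.5 0.817
```

```text
pos [501.1 410.6  76.4] yaw 0.8134 xup 0.0013 t 49.8 F [ 0.4  0.  -1.2] T [-0.02  0.01 -0.01] grip 50.0 0.667 q6 1.26
turn deg [ 0.03 -0.07 -0.21] shift after turn cm [ 0.02 -0.24  3.39]
```

>>> arm_command(increments=[[0, -0.2, 0.5, 0, 0, -0.2, 5], [0, 0, 0.5, 0, 0, 0, 5], [0, 0, 0.4, 0, 0, 0, 5], [0, 0, 0.3, 0, 0, 0, 5], [0, 0, 0, 0, 0, 0, 5]])

```text
t: 50.3
position: [498.6, 411.7, 57.9]
ee_rot: [2.883, 1.248, -0.002]
wrist_force: [0.1, 0.1, -1.6]
gripper_width: 0.667
grip_force: 50.0
```

```bash
python3 go.py 499.5 412.4 42.5 0.817
```

```text
pos [498.6 411.7  57.9] yaw 0.8172 xup -0.0012 t 50.3 F [ 0.1  0.1 -1.6] T [-0.02  0.03  0.05] grip 50.0 0.667 q6 1.26
turn deg [-0.02  0.07  0.01] shift after turn cm [0.12 0.02 1.54]
```

>>> arm_command(increments=[[0.05, 0, 0.3, 0, 0, 0, 5], [0, 0, 0.3, 0, 0, 0, 5], [0, 0, 0.3, 0, 0, 0, 5], [0, 0, 0.3, 0, 0, 0, 5], [0, 0, 0, 0, 0, 0, 5]])

```text
t: 50.8
position: [498.9, 412.0, 46.0]
ee_rot: [2.883, 1.248, -0.002]
wrist_force: [0.0, -0.5, -1.1]
gripper_width: 0.667
grip_force: 50.0
```

```bash
python3 go.py 499.5 412.4 42.5 0.817
```

```text
pos [498.9 412.   46. ] yaw 0.8171 xup -0.0011 t 50.8 F [ 0.  -0.5 -1.1] T [-0.09 -0.    0.02] grip 50.0 0.667 q6 1.26
turn deg [-0.02  0.06  0.  ] shift after turn cm [0.07 0.02 0.35]
```

>>> arm_command(increments=[[0, 0, 0.15, 0, 0, 0, 5], [0, 0, 0.1, 0, 0, 0, 5], [0, 0, 0.1, 0, 0, 0, 5], [0, 0, 0, 0, 0, 0, 5], [0, 0, 0, 0, 0, 0, 5]])

```text
t: 51.3
position: [499.4, 412.3, 43.2]
ee_rot: [-2.883, -1.248, -0.0]
wrist_force: [0.2, 0.6, -0.7]
gripper_width: 0.67
grip_force: 50.0
```

>>> arm_command(increments=[[0, 0, 0.1, 0, 0, 0, 5], [0, 0, 0.05, 0, 0, 0, 5], [0, 0, 0, 0, 0, 0, 5]])

```text
t: 51.6
position: [499.6, 412.4, 42.4]
ee_rot: [-2.883, -1.248, -0.001]
wrist_force: [-2.4, -1.4, 3.4]
gripper_width: 0.666
grip_force: 50.6
```

Floor contact came at the expected height. Release gently and withdraw.

>>> arm_command(increments=[[0, 0, 0, 0, 0, 0, 6.1], [0, 0, 0, 0, 0, 0, 6.5], [0, 0, 0, 0, 0, 0, 6.8], [0, 0, 0, 0, 0, 0, 6.8], [0, 0, -0.5, 0, 0, 0, 6.8], [0, 0, -1, 0, 0, 0, 6.8], [0, 0, -2, 0, 0, 0, 6.8], [0, 0, -3, 0, 0, 0, 6.8], [0, 0, -4, 0, 0, 0, 6.8], [0, 0, -4, 0, 0, 0, 6.8], [0, 0, -4, 0, 0, 0, 6.8], [0, 0, -2, 0, 0, 0, 6.8]])

```text
t: 52.8
position: [500.8, 413.2, 252.9]
ee_rot: [-2.882, -1.248, -0.013]
wrist_force: [-0.2, 0.3, 0.2]
gripper_width: 0.796
grip_force: 0.0
```

>>> arm_command(increments=[[-1, 2, 0, 0, 0, 0, 6.8], [-2, 4, 0, 0, 0, 0, 6.8], [-2, 4, 0, 0, 0, 0, 6.8], [-2, 4, 0, 0, 0, 0, 6.8], [-2, 4, 0, 0, 0, 0, 6.8], [-2, 4, 0, 0, 0, 0, 6.8], [-2, 4, 0, 0, 0, 0, 6.8], [-2, 4, 0, 0, 0, 0, 6.8], [-2, 4, 0, 0, 0, 0, 6.8], [-1, 3, 0, 0, 0, 0, 6.8], [0, 0, 0, 0, 0, 0, 6.8]])

```text
t: 53.9
position: [647.3, 23.6, 247.5]
ee_rot: [2.884, 1.24, 0.002]
wrist_force: [-0.4, 0.6, 0.2]
gripper_width: 0.798
grip_force: 0.0
```

```bash
python3 - <<'E'
from rec import *
t=snapshot("top")[:,:,::-1];s=snapshot("scene")[:,:,::-1];cv2.imwrite("pics/raw_top10.png",t);cv2.imwrite("pics/raw_scene10.png",s)
print(state()["position"])
P=np.array([499.6,412.4])
for n,im in(("top",t),("scene",s)):
    c=pj([*P,58],n);x0,y0=int(c[0])-16,int(c[1])-16
    g=cv2.resize(im[y0:y0+32,x0:x0+32],None,fx=S,fy=S,interpolation=cv2.INTER_CUBIC)
    m=cv2.cvtColor(g,cv2.COLOR_BGR2GRAY)
    for zc in(44,49,54):
        for col in(0,):
            mm=mk((P[0],P[1],.817),n,(x0,y0,32,32),zc);print(n,zc,"mean in",m[mm>0].mean().round(1),"ring out",m[(cv2.dilate(mm,np.ones((13,13)))-mm)>0].mean().round(1))
    mm=mk((P[0],P[1],.817),n,(x0,y0,32,32),44);e=cv2.dilate(mm,np.ones((3,3)))-mm
    print(n)
    for y in range(0,128,6): print("".join(("#" if m[y,x]<50 else "+" if m[y,x]<85 else "-" if m[y,x]<125 else " ") if not e[y,x] else "o" for x in range(0,128,2)))
# unchanged checks vs earlier frames
for n,a,b in(("scene","pics/raw_scene0.png",s),("top","pics/raw_top0.png",t)):
    d=cv2.absdiff(cv2.imread(a),b).max(2)
    for k,X in(("mug",(410,125,45)),("tumbler",(600,-480,50)),("candle",(760,-230,50)),("tin",(300,-190,22))):pass
    cv2.imwrite(f"pics/diff_{n}.png",d)
E
```

```text
[646.08043191  27.4269705  247.35910568]
top 44 mean in 82.3 ring out 94.7
top 49 mean in 80.9 ring out 99.0
top 54 mean in 80.2 ring out 99.2
top
   -+#+-- ------------------------------------  --++###++++#####
++##+-   --------     -------------------------++####+++#####+##
+--- ---------------  ---------------------++#####+++#######++++
---------------------    --------------   --++##+########+++++++
-----------------------------   ---+o#++-   -++#######++++++++++
-------------------------------+o###+##o#++++####+++++++++++++++
-----------------------   --+o##+-   -+###o+--++#####+++++++++++
-------------------------o#++-         -+####o+++##+++++++++++++
------  -------- ---+oo#+--               -++##o++++++++++++++++
------------   --+o##+-                 --+##+++##o+--++++++++++
--------------o+++-                  --+####++++++##o+-----  -++
--  ---- --o+#####+-             -++#####++-   --+++++#o+-------
---- ----  -o++++####+-      --+###+#++++++++-+++++#######o---- 
-- --+###+----+o++++###+-  -++###+#++-   -++++++########+---o---
++###############+o-++++#####+++---++++++++
[... 1321 characters left out ...]
############+++++-----             -++##############
++++++o+#############++--                       --++###o########
++++++--o-++#########++--                          -++##+o+++++#
++++++++--o-+##########+--                     ----++##++--o----
#####+++---o-++#########+++--       ------++++++#########++---  
#####++++++--o+############++++++++++#############+++++----o-   
######+++++++++o++-++++################+++++-----               
#########++++++-o-- ---++####++++--------              oo       
###########+++++--o-  --------               oo                 
######++++++------- o             oo                            
++-------            o ooo                                   -
```

```bash
python3 - <<'E'
from h import *
a=cv2.imread("pics/raw_scene8.png");b=cv2.imread("pics/raw_scene10.png");z=cv2.imread("pics/raw_scene0.png");v4=cv2.imread("pics/raw_scene4.png")
D=lambda p,q,c,r=6:cv2.absdiff(p,q).max(2)[int(c[1])-r:int(c[1])+r,int(c[0])-r:int(c[0])+r].mean().round(1)
for k,X in(("m1 head",(669,323,45)),("m2 head",(607,381,45)),("m1 tail",(552,198,45)),("m2 tail",(492,257,45))): print(k,D(a,b,pj(X,"scene")))
for k,X in(("hpB",(697,-92,160)),("hpA",(697,38,160))): print(k,D(v4,b,pj(X,"scene")),pj(X,"scene"))
for k,c in(("mug",(319,197)),("tumbler",(143,165)),("candle",(168,241)),("tin",(243,160))): print(k,D(z,b,c))
E
```

```text
m1 head 3.0
m2 head 3.2
m1 tail 3.2
m2 tail 3.0
hpB 4.2 [207.77277013 215.78920216]
hpA 17.2 [243.08330461 232.84668194]
mug 4.1
tumbler 3.7
candle 3.9
tin 53.5
```

>>> arm_command(increments=[[0, 0, -3, 0, 0, 0, 6.8], [-2, 2, -2, 0, 0, 0, 6.8], [-3, 2, 0, 0, 0, 0, 6.8], [-4, 2, 0, 0, 0, 0, 6.8], [-4, 1, 0, 0, 0, 0, 6.8], [-4, 0, 0, 0, 0, 0, 6.8], [-2, 0, 0, 0, 0, 0, 6.8], [0, 0, 0, 0, 0, 0, 6.8], [0, 0, 0, 0, 0, 0, 6.8]])

```text
t: 54.9
position: [567.2, -157.3, 297.3]
ee_rot: [2.882, 1.249, 0.002]
wrist_force: [-0.5, 0.1, -0.1]
gripper_width: 0.797
grip_force: 0.0
```

```bash
python3 - <<'E'
from h import *
b=snapshot("scene")[:,:,::-1];v4=cv2.imread("pics/raw_scene4.png");v8=cv2.imread("pics/raw_scene8.png")
D=lambda p,q,c,r=6:cv2.absdiff(p,q).max(2)[int(c[1])-r:int(c[1])+r,int(c[0])-r:int(c[0])+r].mean().round(1)
for k,c in(("hpB",(207,216)),("hpA",(243,233)),("hpA cup",(236,268)),("tin",(243,160))): print(k,D(v4,b,c),D(v8,b,c))
print(state()["position"],state()["qvel"].round(3))
E
```

```text
hpB 3.9 3.8
hpA 4.3 4.0
hpA cup 5.2 5.7
tin 4.0 9.5
[ 567.50243787 -157.0870324   297.10579133] [ 0.008  0.016 -0.009 -0.002 -0.001 -0.004]
```

All hung and packed items are unchanged and the other goods are undisturbed. Handing in.

```bash
python3 - <<'E'
from station import *
print(finish_job())
E
```

```text
the job is handed in; nothing more can be done
None
```

I handed the job in at about 55 s: both headphones present hang on the rail, and both microphones and the receiver are in the case, but I viewed 15 pictures against the limit of 14, and the receiver's seating was checked only by contact height and image code.

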